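Hook the worn brake pad out of a caliper

TASK

The second worn brake pad is still stuck in the slot of the brake caliper on the stand. Take the hooked pick from the rubber mat, reach over the pad into the slot, feel the hook down behind the pad's rear edge and drag the pad out through the mouth so that it drops into the drip tray, then lay the pick down on the mat again and let go. The rod of the pick is clamped at no particular length, so feel for the wall behind the pad with a touch of a few newtons. Work gently: do not jab or lever the pick hard against the caliper or press it hard onto the pad, keep the fingers off the pad, and leave the other things where they are.

Things in the scene. Friction and masses are not known exactly. Their poses are not given: they have to be found in the camera images.
- caliper: Bare aluminium opposed-piston brake caliper bolted on a steel plate, fixed, with a grey drip tray in front of its mouth. Origin: bench level, under the middle of the pad slot; x points level out of the mouth (the way the pad comes out), z up. Caliper x -40 to 36, y -60 to 60 mm, top z = 78 (bosses to 85, bleed nipple at the back to 95); plate and lugs to y +-86, 29 high.
- mouth (a point): Middle of the slot floor's front edge: x = 30, z = 34 mm in the caliper's frame, same axes. The slot runs from here 56 mm back (-x): flat floor, flat ceiling 22 mm above it, side walls 68 mm apart up to 8 mm above the floor; higher up, the disc gap is open to the sides.
- bridge_wall (a point): Foot of the bridge, the flat upright wall that closes the slot at the rear: x = -26, z = 34 mm in the caliper's frame, same axes. It spans the slot's whole width and height and does not give.
- tray (a point): Middle of the drip tray's floor, x = 102, z = 3 mm in the caliper's frame, same axes. The tray is fixed, 120 (x) by 150 (y) mm outside, rim 14 mm above the bench, and starts 12 mm in front of the mouth.
- pad: Worn pad in the slot: dark steel plate 40 (x) by 66 (y) by 5 mm with 2 mm of grey lining on top, 7 mm in all, flat behind; 110 g. Origin: centre of its underside, axes as the caliper's. Its rear edge (x = -20) is 6 to 7.5 mm from the bridge wall. Two sprung clips hold its ends (|y| over 27 mm): it resists with 5 to 14 N for 30 mm, then is free. Half out, it tips into the tray.
- pick: Hooked telescopic pick, 95 g: black flat-sided handle 110 long, 18 wide, 22 mm high, origin at the centre of its underside, x towards the hook, z up (hook down); it lies on the mat, hook roughly towards the robot. From a lock nut (15 mm thick, ends at x = 80) a straight 4 mm steel rod, centre line at z = 11, runs to the hook: clamped at an unmeasured length, the hook's middle at x = 145 to 185 mm.
- pick_hook_line (a point): Point on the rod's centre line at the shortest hook position, x = 145, z = 11 mm in the pick's frame, same axes; the hook's middle lies here or up to 40 mm further along x. The hook, 4 mm thick and round-ended, is bent square down and reaches 6 mm below the rod's underside (end at z = 3); hook and rod are 10 mm high together. The rod does not slip below 60 N.
- pick_grip (a point): Where to grip the handle: its centre line near the pick's centre of mass, x = 15, z = 11 mm in the pick's frame, same axes; the handle's flat sides are 18 mm apart here.
- mat: Flat grey-blue rubber tool mat fixed on the bench, 270 (x) by 160 (y) by 4 mm; origin: centre of its underside. The pick lies on it at the start and goes back onto it.
- old_pad: Bystander on the mat: the other worn pad, already out, same shape and size as pad. Origin: centre of its underside.
- pad_pin: Bystander on the mat: steel pad retaining pin, 78 mm long, 6 mm thick. Origin: under its middle.
- wrench: Bystander: steel wrench lying flat on the far side of the bench.
- oil_filter: Bystander: white spin-on oil filter standing on the bench, 68 mm across, 70 mm high.
- pad_box: Bystander: cardboard box of new pads, 100 by 75 by 35 mm.
- parts_cup: Bystander: grey square parts tray with bolts, 85 by 85 by 30 mm.
- sealant: Bystander: yellow sealant cartridge lying on the bench to the right of the mat, 48 mm thick, 225 mm long.

How it is judged:
On the way, in this order (a step that is already met when the one before it is completed fails the run):
1. the pick has hold of the pad and has begun to draw it towards the mouth (contact force between pick and pad above 2 N and x of pad in the frame of caliper between 0.006 and 0.03 m), for 0.1 s.
2. the pad is out of the slot (x of pad in the frame of caliper above 0.034 m), for 0.1 s.
At the end, for the whole second after the job is handed in: The worn pad is out of the caliper and at rest in the drip tray (its origin within the tray's outline or between tray and mouth, below 32 mm), and the pick lies at rest on the mat (its origin within the mat's outline, no more than 22 mm above the bench) (x of pad in the frame of caliper between 0.034 and 0.162 m and y of pad in the frame of caliper between -0.075 and 0.075 m and height (world z) of pad below 0.032 m and x of pick in the frame of mat between -0.135 and 0.135 m and y of pick in the frame of mat between -0.08 and 0.08 m and height (world z) of pick below 0.022 m and linear speed of each of pad, pick below 0.02 m/s); the robot touches nothing.
It fails at once if the pick pressed on the caliper with more than 12 N (contact force between pick and caliper above 12 N).
It fails at once if the pick loaded the pad with more than 18 N (contact force between pick and pad above 18 N).
It fails at once if the fingers touched the pad (contact force between the fingers and pad above 0.5 N).
It fails at once if a bystander was moved more than 30 mm (distance of any of old_pad, pad_pin, wrench, oil_filter, pad_box, parts_cup, sealant from where it was at the start of the episode above 0.03 m).
It also fails if it takes over 69 s, if anything falls off the work surface, if the arm or the gripper's body presses on something with over 40 N, if the wrist force passes 120 N, or if a joint passes its speed limit or range.

ROBOT

A 7-joint arm with a two-finger parallel gripper is mounted at the origin on the work surface. World frame = base frame: x ahead of the robot, y to its left, z up, the work surface at z = 0. Lengths are in m, angles in rad, forces in N, time in s.
With the tool pointing down it reaches from about 0.4 to 0.85 m from the base axis. Payload 4.5 kg.
Tool frame: the origin (TCP) lies midway between the tips of the shut fingers; the grasp point (between the pads) lies 19 mm behind it; x points along the fingers, y is the direction in which the jaws open and shut, and the axes are right-handed (so a half turn about x gives the same grasp; the last joint's range is limited). The gripper opens to 88 mm and grips with 3 to 60 N. Pads are 18 mm wide; open, the fingers measure 123 mm over their backs; the gripper's body (75 mm by 187 mm) begins 45 mm behind the grasp point.
Start: joints at [1.31, 0.689, -0.195, 1.565, 0.157, 0.902, -0.215], TCP at [0.182, -0.598, 0.239] pointing down, gripper open.
Joint ranges: [-3.01, 3.01], [-0.46, 2.08], [-1.47, 1.51], [0.13, 2.56], [-1, 4.14], [0.04, 2.09], [-2.66, 2.66]. Speed limits (rad/s): [2.57, 2.57, 3.14, 3.14, 3.14, 3.14, 3.14].

INTERFACE

Orientations are given as a unit quaternion [x, y, z, w].
In Python, from plant import r gives the robot as it stands.
- The arm moves only by the tool arm_command, never from a script. Its argument "plan" is a list of rows, each a list of 5 numbers: the finger opening in m, from 0 to 0.0881, then the shift along the tool's x, y, z in m, then the turn about the tool's x in rad. In form: [[grip, dx, dy, dz, roll], ...]. A call has 1 to 12 rows; each row shifts and turns the commanded pose from where the row before left it, along the tool's axes as they then stand; what a row does not reach is not made up. A row lasts 1/8 s, in which the tool goes at most 62.5 mm and 10.7 degrees, less where a joint would pass 70% of its speed; a pose out of reach is approached as far as the arm can. A call is refused whole if a number of a shift passes 0.0625 or a number of a turn 0.188, either way. A call with a gripper value outside its range is refused whole. The fingers move at their own pace and stop on an object; "force" is the grip in N (left out, the last holds). Time passes only in rows, so rows that do not move let the fingers close. It gives the time, the measured TCP pose, the force and the opening at its end, in the units of the state.
- r.get_state(): the state, without advancing time (a new reading comes with each control period).
- r.snapshot(name): name is "scene" or "top"; returns (picture, depth): 400x640x3 uint8, red, green, blue; 400x640 float32, m along the optical axis (not along the pixel's ray), 0 where there is no reading.
- r.calibration(name): a dict with "fx", "fy", "cx", "cy" (pixels), "eye" and "orientation" of the camera in the world. Camera axes: x right, y down, z forward; pixel columns grow to the right and rows downward; lengths in m; the calibration is good to about 2 mm. A picture is of the moment at which its call begins. calibration takes no time and is no camera call.
- r.finish_job(): hands the job in, once; it reports no verdict.
The state is a dict: "clock": time; "q": joint angles; "qd": joint speeds; "joint_torque": joint torques, N m; "tool_pos": TCP position; "eef_rot": TCP orientation; "contact_force": force on the tool from outside, world axes, zero at the start; "moment": the same for the moment, N m; "opening": opening from 0.0 (shut) to 1.0 (fully open).
Only numpy, scipy, OpenCV 4.12 (cv2) and the standard library are available. Lean on these libraries where they do the work, as an engineer would, in place of code of your own. Each camera call takes 0.05 s, during which the arm holds its last target.

## Working session

There is one attempt and no reset: what is moved stays moved. The work goes in short steps, Python scripts to look and compute and a tool call to move; the robot and the scene stay as the last step left them, time stands still between calls to the robot, and variables do not carry over. Pictures are saved under pics/ and viewed, and the job is handed in when it is done.

Besides the shell and the picture viewer there is one more tool, called after "Request:" by a JSON object that holds its "name" and its "arguments". arm_command: Moves the arm, as the interface text tells. Its arguments: {"type":"object","properties":{"plan":{"type":"array","items":{"type":"array","items":{"type":"number"}}},"force":{"type":"number"}},"required":["plan"]}

```bash
mkdir -p pics; ls; cat > h.py <<'E'
import numpy as np, cv2
from scipy.spatial.transform import Rotation as R
from plant import r
np.set_printoptions(precision=4,suppress=True)
def snap(name,fn):
    p,d=r.snapshot(name); cv2.imwrite(f'pics/{fn}.png',p[:,:,::-1]); np.save(f'pics/{fn}.npy',d); return p,d
def world(name,d):
    c=r.calibration(name); v,u=np.mgrid[0:400,0:640]
    P=np.stack([(u-c['cx'])/c['fx']*d,(v-c['cy'])/c['fy']*d,d],-1)
    return P@R.from_quat(c['orientation']).as_matrix().T+np.array(c['eye'])
def proj(name,P):
    c=r.calibration(name); q=(np.atleast_2d(P)-np.array(c['eye']))@R.from_quat(c['orientation']).as_matrix()
    return np.c_[q[:,0]/q[:,2]*c['fx']+c['cx'],q[:,1]/q[:,2]*c['fy']+c['cy']]
E
python3 - <<'E'
from h import *
for n in('scene','top'):
    print(r.calibration(n)); snap(n,n+'0')
print(r.get_state())
E
```

```text
pics
{'fx': 418.2253237691661, 'fy': 418.2253237691661, 'cx': 322.92122317077, 'cy': 198.27442789918777, 'eye': array([1.1434, 0.273 , 0.9665]), 'orientation': array([ 0.4837,  0.8184, -0.267 , -0.1578])}
{'fx': 441.70183550848594, 'fy': 441.70183550848594, 'cx': 322.0507140651519, 'cy': 199.51591836097688, 'eye': array([ 0.4429, -0.0075,  1.1742]), 'orientation': array([ 0.7076, -0.7037,  0.0522, -0.0357])}
{'clock': 0.1, 'q': array([ 1.3098,  0.6899, -0.1946,  1.5662,  0.1573,  0.9025, -0.2151]), 'qd': array([-0.0003, -0.0022, -0.0021, -0.0004,  0.0001, -0.0023,  0.0007]), 'joint_torque': array([ -0.003 , -52.8501,  -1.2715, -15.3837,  -0.0526,   0.002 ,
         0.    ]), 'tool_pos': array([ 0.1814, -0.5975,  0.238 ]), 'eef_rot': array([-0.6993, -0.1044,  0.6996, -0.1033]), 'contact_force': array([ 0.8254, -0.1337,  0.8725]), 'moment': array([-0.0056,  0.0357, -0.0193]), 'opening': 0.9963484960053804}
```

View pics/scene0.png

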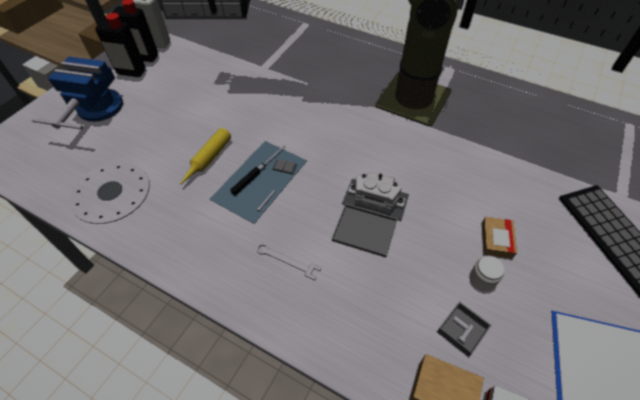

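View pics/top0.png

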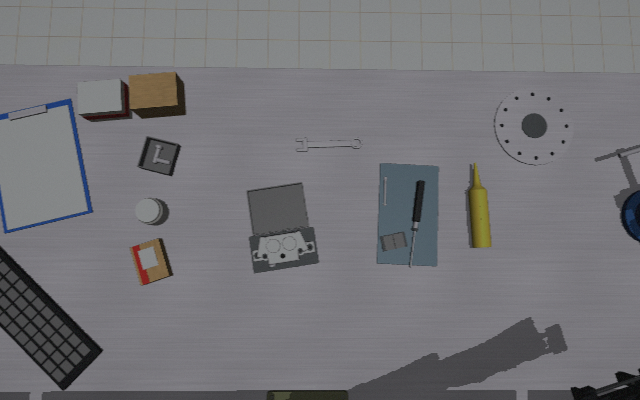

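Top view: the caliper is at about (284,250) with its mouth facing up (+x). The pick runs from its handle at (418,200) to its hook at (411,265), on the mat at (408,215). Next I'll zoom in and get metric positions.

```bash
python3 - <<'E'
from h import *
p=cv2.imread('pics/top0.png')
a=cv2.resize(p[155:280,370:450],None,fx=6,fy=6,interpolation=cv2.INTER_CUBIC)[:600]
a=cv2.resize(p[155:275,370:450],(400,600),interpolation=cv2.INTER_CUBIC)
b=cv2.resize(p[175:280,240:330],(400,467),interpolation=cv2.INTER_CUBIC)
b=cv2.copyMakeBorder(b,0,133,0,0,cv2.BORDER_CONSTANT)
cv2.imwrite('pics/zoom0.png',cv2.convertScaleAbs(np.hstack([a,b]),alpha=1.5))
s=cv2.imread('pics/scene0.png')
cv2.imwrite('pics/zoom1.png',cv2.convertScaleAbs(np.hstack([cv2.resize(s[130:230,205:310],(400,381),interpolation=cv2.INTER_CUBIC),cv2.resize(s[160:260,325:430],(400,381),interpolation=cv2.INTER_CUBIC)]),alpha=1.5))
d=np.load('pics/top0.npy');W=world('top',d)
for u,v in[(400,150),(385,170),(400,215),(418,200),(411,250),(408,265),(280,210),(284,240),(265,240),(480,200),(394,241)]: print(u,v,W[v,u])
E
```

```text
400 150 [ 0.7272 -0.2466  0.0017]
385 170 [ 0.6707 -0.2041  0.0055]
400 215 [ 0.5495 -0.2436  0.0007]
418 200 [ 0.587  -0.2865  0.0271]
411 250 [ 0.4565 -0.2711  0.0011]
408 265 [ 0.4171 -0.2629 -0.0013]
280 210 [0.5606 0.0771 0.0036]
284 240 [0.4785 0.0601 0.088 ]
265 240 [0.4785 0.1073 0.08  ]
480 200 [ 0.5858 -0.4438  0.0461]
394 241 [ 0.48   -0.2258  0.0036]
```

View pics/zoom0.png

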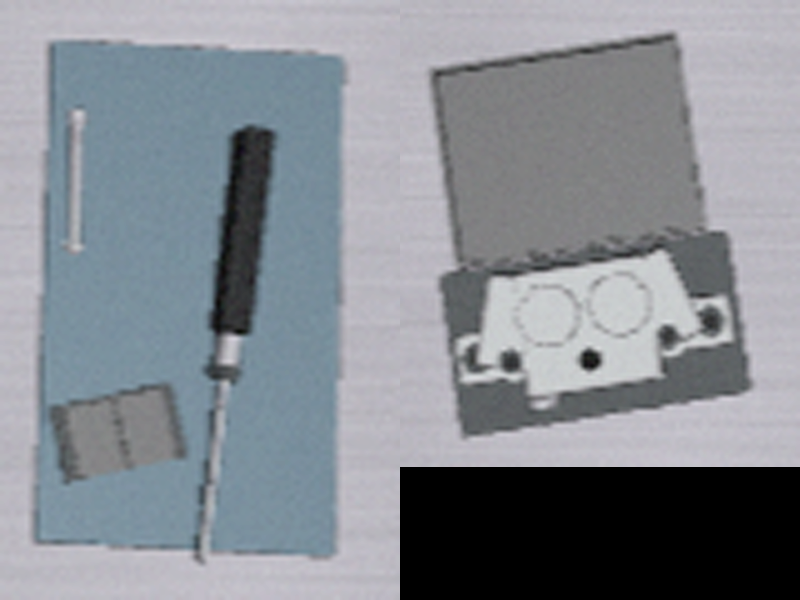

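View pics/zoom1.png

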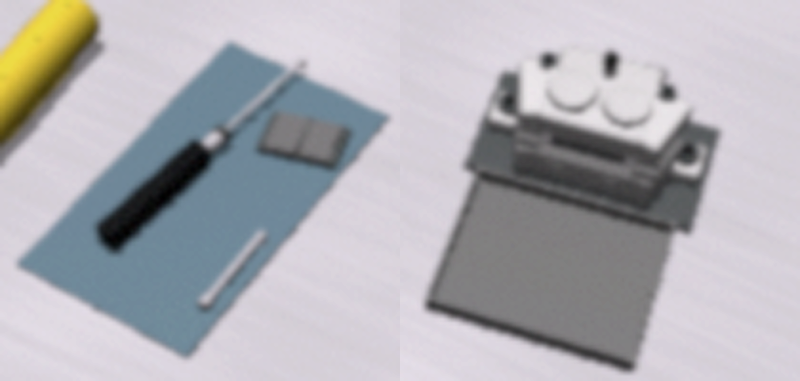

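```bash
cat >> h.py <<'E'
def ray(name,u,v,z):
    c=r.calibration(name); k=R.from_quat(c['orientation']).as_matrix()@np.array([(u-c['cx'])/c['fx'],(v-c['cy'])/c['fy'],1])
    e=np.array(c['eye']); return e+k*(z-e[2])/k[2]
def rt(x,y,yaw,P): # planar pose
    P=np.atleast_2d(P); c,s=np.cos(yaw),np.sin(yaw)
    return np.c_[x+c*P[:,0]-s*P[:,1],y+s*P[:,0]+c*P[:,1],P[:,2]]
E
python3 - <<'E'
from h import *
from scipy.optimize import least_squares
tz=.014
m=np.array([[.162,.075,tz],[.162,-.075,tz],[.042,.075,tz],[.042,-.075,tz]])
top=np.array([[247.2,191.2],[302.3,182.9],[253.7,235.3],[308.9,227.2]])-.4
sc=np.array([[386.2,256.8],[332.3,239.5]])-.4
f=lambda p:np.r_[(proj('top',rt(*p,m))-top).ravel(),(proj('scene',rt(*p,m[:2]))-sc).ravel()]
s=least_squares(f,[.45,.06,.1]);print('cal',s.x,np.degrees(s.x[2]));print(s.fun.reshape(-1,2))
f2=lambda p:f(p)[:8]; s2=least_squares(f2,s.x);print(s2.x, s2.fun.reshape(-1,2))
C=s.x
# pick
hz=.026
hp=[ray('top',370+u/5-.4,155+v/5-.4,hz) for u,v in[(237,127),(275,130),(211,332),(248,335)]]
hp=np.array(hp);print(hp)
a=(hp[0]+hp[1])/2;b=(hp[2]+hp[3])/2;print('len',np.linalg.norm(a-b),'w',np.linalg.norm(hp[0]-hp[1]),'c',(a+b)/2,'ang',np.degrees(np.arctan2(*(b-a)[[1,0]])))
h=ray('top',370+200/5-.4,155+558/5-.4,.015);print('hook',h, np.linalg.norm(h-(a+b)/2))
mt=np.array([ray('top',370+u/5-.4,155+v/5-.4,.004) for u,v in[(50,42),(343,56),(335,555),(37,542)]]);print('mat',mt,mt.mean(0))
# depth checks caliper top
W=world('top',np.load('pics/top0.npy'))
L=W.reshape(-1,3)-[C[0],C[1],0];c,s_=np.cos(C[2]),np.sin(C[2])
X=c*L[:,0]+s_*L[:,1];Y=-s_*L[:,0]+c*L[:,1];Z=L[:,2]
g=(abs(Z-.078)<.006)&(abs(Y)<.07)&(abs(X)<.06);print('top pts',np.percentile(X[g],[1,50,99]),np.percentile(Y[g],[1,50,99]),np.median(Z[g]))
g=(abs(Y)<.05)&(abs(X-.1)<.04);print('tray z',np.median(Z[g]),Z[g].std())
E
```

```text
cal [0.4643 0.0673 0.1583] 9.07114714742814
[[-0.7859 -0.9103]
 [ 0.2584 -0.9959]
 [-1.1709 -0.0631]
 [ 0.4314 -0.6976]
 [ 0.7045 -1.7912]
 [-0.613  -1.5385]]
[0.4625 0.0665 0.1581] [[-0.4676 -0.2657]
 [ 0.5861 -0.3435]
 [-0.8582  0.5986]
 [ 0.7539 -0.028 ]]
[[ 0.6405 -0.2854  0.026 ]
 [ 0.6391 -0.3056  0.026 ]
 [ 0.5317 -0.2692  0.026 ]
 [ 0.5302 -0.2887  0.026 ]]
len 0.11013727465836298 w 0.02026024765974832 c [ 0.5854 -0.2872  0.026 ] ang 171.3604075570963
hook [ 0.4143 -0.2635  0.015 ] 0.17302224328315313
mat [[ 0.6902 -0.19    0.004 ]
 [ 0.6839 -0.3494  0.004 ]
 [ 0.4159 -0.3375  0.004 ]
 [ 0.4221 -0.1799  0.004 ]] [ 0.553  -0.2642  0.004 ]
top pts [-0.0397 -0.0062  0.0293] [-0.0594 -0.0003  0.0574] 0.07778835109048177
tray z 0.002708161645255003 0.0022462520748650094
```

```bash
cat >> h.py <<'E'
CAL=(0.4632,0.0669,0.1582)
def st():
    s=r.get_state(); return np.array(s['tool_pos']),R.from_quat(s['eef_rot']).as_matrix(),s
def goal(xyz,yaw):
    """yaw: heading of pick x; tool y perpendicular to it. prints roll, then shift in tool axes after roll"""
    p,M,s=st(); print('tool axes (cols)\n',M)
    d=np.array([-np.sin(yaw),np.cos(yaw),0]); d=d if d@M[:,1]>0 else -d
    # roll about tool x
    roll=np.arctan2(d@M[:,2],d@M[:,1]); M2=M@R.from_rotvec([roll,0,0]).as_matrix()
    print('t',s['clock'],'p',p,'F',s['contact_force'],'open',s['opening']*.0881,'roll',roll,'shift',M2.T@(np.array(xyz)-p))
    return M2
E
python3 - <<'E'
from h import *
goal([.5706,-.2849,.09],np.radians(171.36))
E
```

```text
tool axes (cols)
 [[-0.0006  0.2906 -0.9568]
 [ 0.0015 -0.9568 -0.2906]
 [-1.     -0.0016  0.0001]]
t 0.1 p [ 0.1814 -0.5975  0.238 ] F [ 0.8254 -0.1337  0.8725] open 0.08777830249807402 roll 0.44567652903702965 shift [ 0.1482 -0.3673 -0.338 ]
```

Request:
{"name": "arm_command", "arguments": {"plan": [[0.05,0,0,0,0.1486],[0.05,0,0,0,0.1486],[0.05,0,0,0,0.1486],[0.05,0,-0.04,-0.037,0],[0.05,0,-0.04,-0.037,0],[0.05,0,-0.04,-0.037,0],[0.05,0,-0.04,-0.037,0],[0.05,0,-0.04,-0.037,0],[0.05,0,-0.04,-0.037,0],[0.05,0,-0.04,-0.037,0],[0.05,0,-0.04,-0.037,0],[0.05,0,-0.04,-0.037,0]]}}

```text
clock: 1.6
tool_pos: [0.5659, -0.2909, 0.2383]
eef_rot: [-0.705, 0.053, 0.705, 0.053]
contact_force: [0.4, -0.9, 0.5]
opening: 0.568
```

```bash
python3 - <<'E'
from h import *
goal([.5706,-.2849,.09],np.radians(171.36))
E
```

```text
tool axes (cols)
 [[-0.0009 -0.1504 -0.9886]
 [ 0.0001 -0.9886  0.1504]
 [-1.      0.      0.0009]]
t 1.6 p [ 0.5659 -0.2909  0.2383] F [ 0.3786 -0.9105  0.4633] open 0.050057152025306376 roll -0.0001590174957087191 shift [ 0.1483 -0.0066 -0.0038]
```

Request:
{"name": "arm_command", "arguments": {"plan": [[0.05,0.03,-0.0033,-0.002,0],[0.05,0.04,-0.0033,-0.0018,0],[0.05,0.04,0,0,0],[0.05,0.04,0,0,0],[0.05,0.03,0,0,0],[0.05,0.02,0,0,0],[0.05,0,0,0,0]]}}

```text
clock: 2.48
tool_pos: [0.5688, -0.2858, 0.0373]
eef_rot: [-0.704, 0.053, 0.706, 0.054]
contact_force: [0.4, 0.0, -0.2]
opening: 0.57
```

```bash
python3 - <<'E'
from h import *
goal([.5706,-.2849,.009],np.radians(171.36))
p,d=snap('scene','s1'); q=proj('scene',[[.57,-.285,.02]])[0].astype(int);print(q)
cv2.imwrite('pics/s1z.png',cv2.convertScaleAbs(cv2.resize(p[q[1]-60:q[1]+50,q[0]-70:q[0]+70,::-1],(763,600),interpolation=cv2.INTER_CUBIC),alpha=1.5))
E
```

```text
tool axes (cols)
 [[-0.0026 -0.1504 -0.9886]
 [ 0.0012 -0.9886  0.1504]
 [-1.     -0.0008  0.0028]]
t 2.475 p [ 0.5688 -0.2858  0.0373] F [ 0.3645  0.0117 -0.183 ] open 0.050244946016390415 roll -0.00012705474423259155 shift [ 0.0283 -0.0011 -0.0017]
[250 176]
```

View pics/s1z.png

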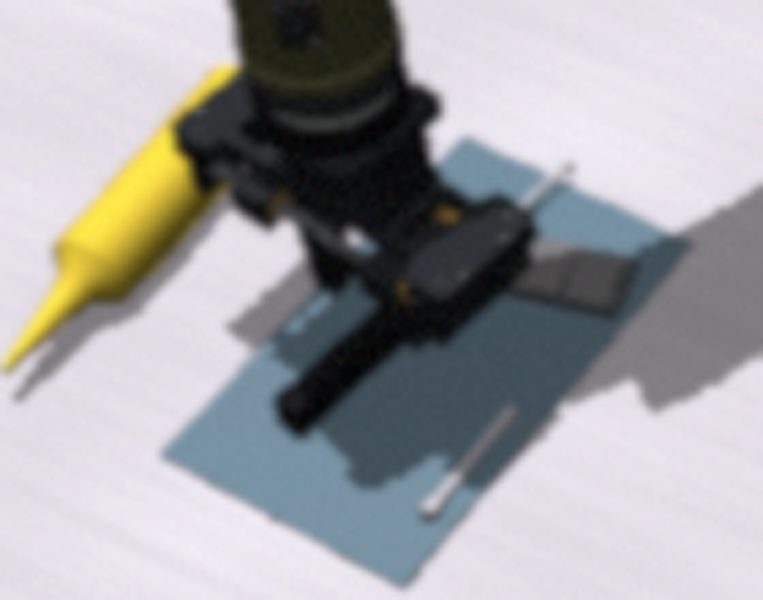

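Request:
{"name": "arm_command", "arguments": {"force": 35, "plan": [[0.05,0.014,-0.0011,-0.0015,0],[0.05,0.014,0,0,0],[0.05,0,0,0,0],[0.03,0,0,0,0],[0.02,0,0,0,0],[0.012,0,0,0,0],[0.012,0,0,0,0],[0.012,0,0,0,0],[0.012,0,0,0,0]]}}

```text
clock: 3.65
tool_pos: [0.5715, -0.2859, 0.0111]
eef_rot: [0.705, -0.054, -0.705, -0.053]
contact_force: [-0.3, -0.6, 3.3]
opening: 0.201
```

```bash
python3 - <<'E'
from h import *
M=goal([.5706,-.2849,.009],np.radians(171.36))
s=r.get_state();print(s['moment'])
E
```

```text
tool axes (cols)
 [[ 0.0006 -0.1507 -0.9886]
 [-0.0007 -0.9886  0.1507]
 [-1.      0.0006 -0.0007]]
t 3.65 p [ 0.5715 -0.2859  0.0111] F [-0.3308 -0.5776  3.2884] open 0.01770762951942676 roll -0.00045943325245609724 shift [ 0.0021 -0.0008  0.0011]
[-0.1989  0.138   0.0025]
```

Request:
{"name": "arm_command", "arguments": {"plan": [[0.012,-0.01,0,0,0],[0.012,-0.03,0,0,0],[0.012,-0.03,0,0,0],[0.012,-0.03,0,0,0],[0.012,0,0,0,-0.1],[0.012,0,0,0,-0.1],[0.012,0,0,0,-0.11],[0.012,0,0,0,0]]}}

```text
clock: 4.65
tool_pos: [0.5712, -0.2851, 0.1109]
eef_rot: [-0.705, -0.056, 0.705, -0.056]
contact_force: [0.5, -0.5, -1.2]
opening: 0.202
```

```bash
python3 - <<'E'
from h import *
M=goal(rt(*CAL,[.217,0,.11])[0],CAL[2]+np.pi)
p,d=snap('scene','s2');snap('top','t2')
P=st()[0]
# expected pick features
f=-M[:,2] if M[0,2]>0 else M[:,2]
print('fwd',f)
for n in('scene','top'):
  for a in(.157,.066,.041,-.069): print(n,a,proj(n,P+f*a+np.array([0,0,-.0071+.011])))
q=proj('scene',P)[0].astype(int)
cv2.imwrite('pics/s2z.png',cv2.convertScaleAbs(cv2.resize(p[q[1]-70:q[1]+40,q[0]-70:q[0]+70,::-1],(763,600),interpolation=cv2.INTER_CUBIC),alpha=1.5))
E
```

```text
tool axes (cols)
 [[-0.0001  0.1575 -0.9875]
 [ 0.0007 -0.9875 -0.1575]
 [-1.     -0.0007 -0.    ]]
t 4.65 p [ 0.5712 -0.2851  0.1109] F [ 0.4971 -0.5323 -1.1585] open 0.017784241353497075 roll -7.194412404590278e-05 shift [ 0.0012 -0.3646 -0.1658]
fwd [-0.9875 -0.1575 -0.    ]
scene 0.157 [[268.5264 116.8729]]
scene 0.066 [[255.2764 137.9244]]
scene 0.041 [[251.4351 144.0274]]
scene -0.069 [[233.3868 172.7025]]
top 0.157 [[438.1549 266.5279]]
top 0.066 [[431.1845 228.8405]]
top 0.041 [[429.2943 218.6207]]
top -0.069 [[421.101  174.3215]]
```

View pics/s2z.png

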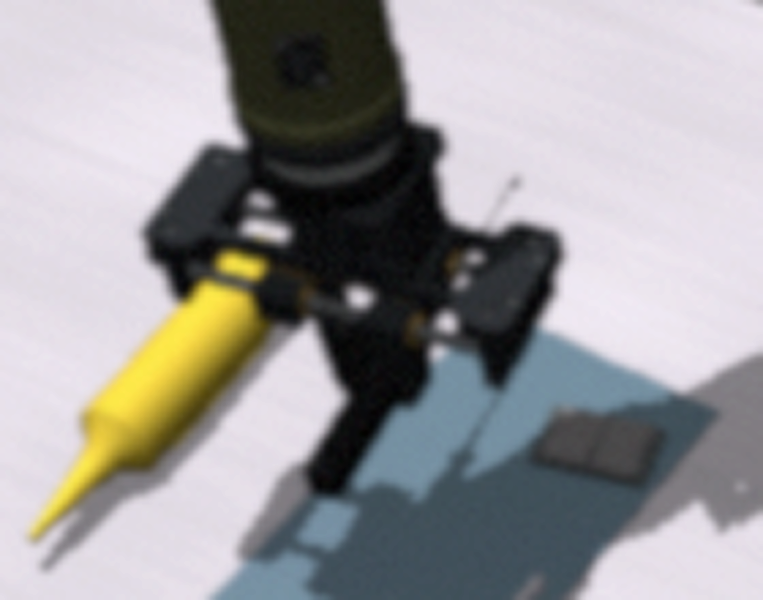

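Request:
{"name": "arm_command", "arguments": {"plan": [[0.012,0,-0.02,-0.01,0],[0.012,0,-0.035,-0.016,0],[0.012,0,-0.035,-0.016,0],[0.012,0,-0.035,-0.016,0],[0.012,0,-0.035,-0.016,0],[0.012,0,-0.035,-0.016,0],[0.012,0,-0.035,-0.016,0],[0.012,0,-0.035,-0.016,0],[0.012,0,-0.035,-0.016,0],[0.012,0,-0.035,-0.016,0],[0.012,0,-0.03,-0.014,0],[0.012,0,0,0,0]]}}

```text
clock: 6.25
tool_pos: [0.6794, 0.1069, 0.1106]
eef_rot: [0.705, 0.059, -0.705, 0.057]
contact_force: [-0.2, -0.2, -1.2]
opening: 0.203
```

```bash
python3 - <<'E'
from h import *
M=goal(rt(*CAL,[.217,0,.0476])[0],CAL[2]+np.pi)
p,d=snap('scene','s3');p2,d2=snap('top','t3')
P=st()[0]; f=M[:,2]
print('fwd',f)
for n in('scene','top'):
  for a in(.157,.066,.041,-.069): print(n,a,proj(n,P+f*a+np.array([0,0,-.0071+.011])))
cv2.imwrite('pics/s3z.png',cv2.convertScaleAbs(np.hstack([cv2.resize(p[140:260,310:430,::-1],(400,400),interpolation=cv2.INTER_CUBIC),cv2.resize(p2[150:270,225:345,::-1],(400,400),interpolation=cv2.INTER_CUBIC)]),alpha=1.5))
E
```

```text
tool axes (cols)
 [[ 0.0004  0.1628 -0.9867]
 [ 0.0034 -0.9867 -0.1628]
 [-1.     -0.0033 -0.0009]]
t 6.25 p [0.6794 0.1069 0.1106] F [-0.2278 -0.2036 -1.2049] open 0.017870599122395737 roll 0.005317741411609605 shift [0.0629 0.0056 0.0029]
fwd [-0.9875 -0.1575 -0.0009]
scene 0.157 [[372.6233 193.4294]]
scene 0.066 [[362.4025 221.7065]]
scene 0.041 [[359.4135 229.9758]]
scene -0.069 [[345.2111 269.2683]]
top 0.157 [[276.8405 220.5314]]
top 0.066 [[271.5321 183.4788]]
top 0.041 [[270.0923 173.4295]]
top -0.069 [[263.8505 129.862 ]]
```

View pics/s3z.png

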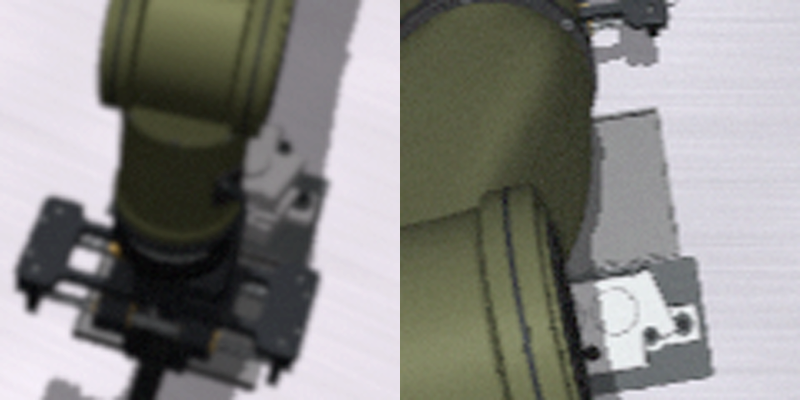

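```bash
python3 - <<'E'
from h import *
P=np.array([.5712,-.2851,.1109]);q=proj('scene',P)[0].astype(int);print(q-70+np.array([518,183])/5.45)
for n,o,w,e in(('s2',(268,117),20,0),('t2',(438,266),20,0)):
    p=cv2.imread(f'pics/{n}.png');
    cv2.imwrite(f'pics/{n}h.png',cv2.convertScaleAbs(cv2.resize(p[o[1]-20:o[1]+20,o[0]-20:o[0]+20],(400,400),interpolation=cv2.INTER_NEAREST),alpha=1.5))
cv2.imwrite('pics/h2.png',np.hstack([cv2.imread('pics/s2h.png'),cv2.imread('pics/t2h.png')]))
E
```

```text
[270.0459 118.578 ]
```

View pics/h2.png

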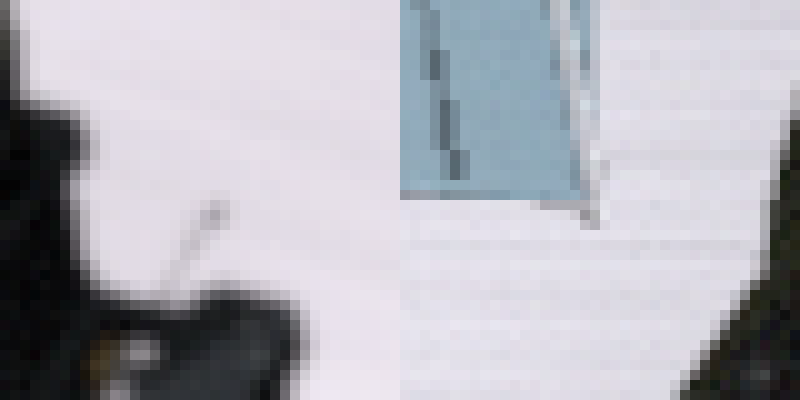

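Request:
{"name": "arm_command", "arguments": {"plan": [[0.012,0,0.0056,0.0029,0.0053],[0.012,0.02,0,0,0],[0.012,0.025,0,0,0],[0.012,0.015,0,0,0],[0.012,0.003,0,0,0],[0.012,0,0,0,0],[0.012,0,0,0,0]]}}

```text
clock: 7.22
tool_pos: [0.6782, 0.0957, 0.0486]
eef_rot: [0.706, 0.054, -0.704, 0.054]
contact_force: [-0.2, 0.0, -0.9]
opening: 0.202
```

```bash
python3 - <<'E'
from h import *
M=goal(rt(*CAL,[.217,0,.0476])[0],CAL[2]+np.pi)
p,d=snap('scene','s4')
cv2.imwrite('pics/s4z.png',cv2.convertScaleAbs(cv2.resize(p[150:270,310:430,::-1],(600,600),interpolation=cv2.INTER_CUBIC),alpha=1.5))
E
```

```text
tool axes (cols)
 [[ 0.0017  0.153  -0.9882]
 [ 0.0002 -0.9882 -0.153 ]
 [-1.      0.     -0.0017]]
t 7.225 p [0.6782 0.0957 0.0486] F [-0.1926  0.0105 -0.9475] open 0.017828050219204784 roll -0.004573222567541938 shift [ 0.001  -0.0055 -0.0001]
```

View pics/s4z.png

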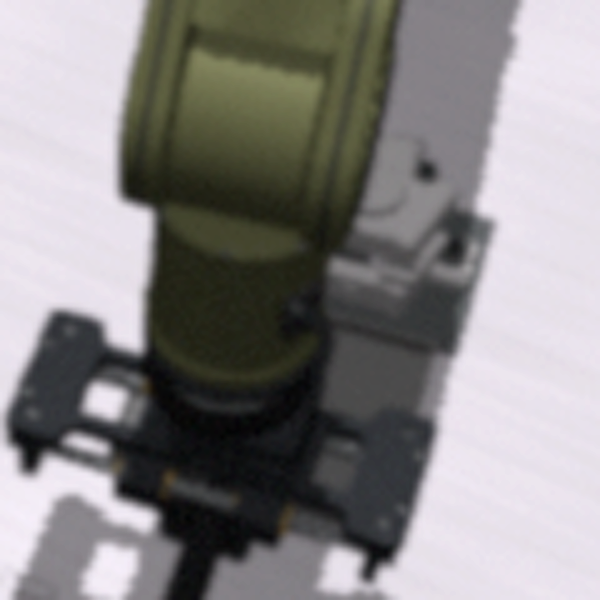

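Request:
{"name": "arm_command", "arguments": {"plan": [[0.012,0.0007,-0.0055,0,-0.0046],[0.012,0,0,0.008,0],[0.012,0,0,0.01,0],[0.012,0,0,0.008,0],[0.012,0,0,0.004,0],[0.012,0,0,0,0],[0.012,0,0,0,0]]}}

```text
clock: 8.15
tool_pos: [0.6474, 0.0963, 0.0471]
eef_rot: [0.705, 0.056, -0.705, 0.056]
contact_force: [-0.5, -0.3, -0.5]
opening: 0.201
```

```bash
python3 - <<'E'
from h import *
M=goal(rt(*CAL,[.133,0,.0476])[0],CAL[2]+np.pi)
E
```

```text
tool axes (cols)
 [[ 0.0006  0.1576 -0.9875]
 [ 0.     -0.9875 -0.1576]
 [-1.      0.0001 -0.0006]]
t 8.15 p [0.6474 0.0963 0.0471] F [-0.4583 -0.2851 -0.5476] open 0.01768339178623529 roll 9.165984820094942e-05 shift [-0.0006  0.      0.0535]
```

Request:
{"name": "arm_command", "arguments": {"plan": [[0.012,-0.0006,0,0.006,0],[0.012,0,0,0.008,0],[0.012,0,0,0.008,0],[0.012,0,0,0.008,0],[0.012,0,0,0.006,0],[0.012,0,0,0.003,0],[0.012,0,0,0,0],[0.012,0,0,0,0]]}}

```text
clock: 9.15
tool_pos: [0.6088, 0.0902, 0.0476]
eef_rot: [0.705, 0.056, -0.705, 0.056]
contact_force: [-0.5, 0.5, -0.5]
opening: 0.196
```

```bash
python3 - <<'E'
from h import *
M=goal(rt(*CAL,[.133,0,.0476])[0],CAL[2]+np.pi)
E
```

```text
tool axes (cols)
 [[ 0.0005  0.1576 -0.9875]
 [ 0.     -0.9875 -0.1576]
 [-1.      0.0001 -0.0005]]
t 9.15 p [0.6088 0.0902 0.0476] F [-0.479   0.5252 -0.505 ] open 0.017289726376815036 roll 9.410664679876628e-05 shift [0.     0.0001 0.0145]
```

Request:
{"name": "arm_command", "arguments": {"plan": [[0.012,0,0,0.004,0],[0.012,0,0,0.003,0],[0.012,0,0,0.002,0],[0.012,0,0,0,0]]}}

```text
clock: 9.65
tool_pos: [0.5994, 0.0887, 0.0476]
eef_rot: [-0.705, -0.056, 0.705, -0.056]
contact_force: [-0.8, -1.1, -0.7]
opening: 0.196
```

Request:
{"name": "arm_command", "arguments": {"plan": [[0.012,0,0,0.001,0],[0.012,0,0,0.0005,0],[0.012,0,0,0,0]]}}

```text
clock: 10.02
tool_pos: [0.5982, 0.0885, 0.0476]
eef_rot: [0.705, 0.056, -0.705, 0.056]
contact_force: [0.3, 0.5, -0.8]
opening: 0.196
```

Request:
{"name": "arm_command", "arguments": {"plan": [[0.012,0,0,0.001,0],[0.012,0,0,0,0]]}}

```text
clock: 10.28
tool_pos: [0.5975, 0.0884, 0.0477]
eef_rot: [0.705, 0.056, -0.705, 0.056]
contact_force: [0.4, -0.6, -0.3]
opening: 0.203
```

Request:
{"name": "arm_command", "arguments": {"plan": [[0.012,0,0,0.001,0],[0.012,0,0,0,0]]}}

```text
clock: 10.52
tool_pos: [0.5973, 0.0884, 0.048]
eef_rot: [0.706, 0.056, -0.704, 0.056]
contact_force: [2.3, 0.5, -1.3]
opening: 0.199
```

Request:
{"name": "arm_command", "arguments": {"plan": [[0.012,0,0,0.001,0],[0.012,0,0,0,0]]}}

```text
clock: 10.78
tool_pos: [0.5972, 0.0884, 0.0482]
eef_rot: [0.706, 0.056, -0.703, 0.056]
contact_force: [5.0, 1.3, -0.7]
opening: 0.2
```

Request:
{"name": "arm_command", "arguments": {"plan": [[0.012,0,0,0.0007,0],[0.012,0,0,0,0]]}}

```text
clock: 11.02
tool_pos: [0.5972, 0.0884, 0.0484]
eef_rot: [0.707, 0.056, -0.703, 0.056]
contact_force: [5.2, 0.9, -1.1]
opening: 0.199
```

Request:
{"name": "arm_command", "arguments": {"plan": [[0.012,0,0,-0.0027,0],[0.012,0,0,-0.0009,0],[0.012,0,0,0,0],[0.012,0,0,0,0]]}}

```text
clock: 11.52
tool_pos: [0.5974, 0.0884, 0.0474]
eef_rot: [-0.704, -0.056, 0.705, -0.056]
contact_force: [0.8, 0.6, -0.7]
opening: 0.199
```

```bash
python3 - <<'E'
from h import *
M=goal(rt(*CAL,[.136,0,.0416])[0],CAL[2]+np.pi); print(r.get_state()['moment'])
E
```

```text
tool axes (cols)
 [[-0.0012  0.1577 -0.9875]
 [-0.0003 -0.9875 -0.1577]
 [-1.      0.0001  0.0013]]
t 11.525 p [0.5974 0.0884 0.0474] F [ 0.7955  0.6338 -0.7262] open 0.01750475077726355 roll 0.0001166282414130461 shift [ 0.0058  0.0001 -0.0001]
[ 0.0366 -0.3259  0.0204]
```

Request:
{"name": "arm_command", "arguments": {"plan": [[0.012,0,0,0,0],[0.012,0,0,0,0],[0.012,0,0,0,0],[0.012,0,0,0,0]]}}

```text
clock: 12.02
tool_pos: [0.5976, 0.0883, 0.0475]
eef_rot: [-0.705, -0.056, 0.705, -0.056]
contact_force: [0.2, 0.0, -0.8]
opening: 0.201
```

```bash
python3 - <<'E'
from h import *
M=goal(rt(*CAL,[.136,0,.0416])[0],CAL[2]+np.pi); print(r.get_state()['moment'])
E
```

```text
tool axes (cols)
 [[-0.0009  0.1576 -0.9875]
 [-0.0003 -0.9875 -0.1576]
 [-1.      0.0001  0.001 ]]
t 12.025 p [0.5976 0.0883 0.0475] F [ 0.1761  0.0046 -0.7832] open 0.01767824423992177 roll 9.685536734767979e-05 shift [0.0059 0.     0.0001]
[ 0.0557 -0.0396 -0.0052]
```

Request:
{"name": "arm_command", "arguments": {"plan": [[0.012,0,0,-0.0009,0],[0.012,0,0,0,0],[0.012,0,0,0,0],[0.012,0,0,0,0]]}}

```text
clock: 12.52
tool_pos: [0.5989, 0.0886, 0.0476]
eef_rot: [-0.705, -0.056, 0.705, -0.056]
contact_force: [0.6, -0.3, -1.2]
opening: 0.201
```

```bash
python3 - <<'E'
from h import *
M=goal(rt(*CAL,[.136,0,.0416])[0],CAL[2]+np.pi); print(r.get_state()['moment'])
E
```

```text
tool axes (cols)
 [[-0.      0.1576 -0.9875]
 [-0.0001 -0.9875 -0.1576]
 [-1.      0.      0.    ]]
t 12.525 p [0.5989 0.0886 0.0476] F [ 0.6181 -0.286  -1.2017] open 0.017718160057683292 roll 8.66325787899133e-05 shift [0.006  0.     0.0014]
[-0.0088 -0.0038 -0.0334]
```

Request:
{"name": "arm_command", "arguments": {"plan": [[0.012,0,0,0.0004,0],[0.012,0.001,0,0,0],[0.012,0.001,0,0,0],[0.012,0.001,0,0,0],[0.012,0,0,0,0]]}}

```text
clock: 13.15
tool_pos: [0.5984, 0.0886, 0.0445]
eef_rot: [-0.705, -0.056, 0.705, -0.056]
contact_force: [-0.1, 0.2, -1.2]
opening: 0.2
```

```bash
python3 - <<'E'
from h import *
M=goal(rt(*CAL,[.136,0,.0416])[0],CAL[2]+np.pi); print(r.get_state()['moment'])
E
```

```text
tool axes (cols)
 [[-0.0002  0.1577 -0.9875]
 [-0.0001 -0.9875 -0.1577]
 [-1.      0.0001  0.0002]]
t 13.15 p [0.5984 0.0886 0.0445] F [-0.0642  0.2247 -1.2416] open 0.017648286069323078 roll 0.00014981619417037313 shift [0.0029 0.0001 0.001 ]
[0.0257 0.0451 0.0558]
```

Request:
{"name": "arm_command", "arguments": {"plan": [[0.012,0.001,0,0,0],[0.012,0.0005,0,0,0],[0.012,0,0,0,0]]}}

```text
clock: 13.52
tool_pos: [0.5985, 0.0885, 0.0431]
eef_rot: [-0.705, -0.056, 0.705, -0.056]
contact_force: [0.6, -0.3, -1.7]
opening: 0.202
```

```bash
python3 - <<'E'
from h import *
M=goal(rt(*CAL,[.136,0,.0416])[0],CAL[2]+np.pi); print(r.get_state()['moment'])
E
```

```text
tool axes (cols)
 [[-0.      0.1577 -0.9875]
 [-0.0001 -0.9875 -0.1577]
 [-1.      0.0001  0.0001]]
t 13.525 p [0.5985 0.0885 0.0431] F [ 0.5535 -0.3409 -1.7481] open 0.017826366338034784 roll 0.00016179981273823992 shift [0.0015 0.0001 0.001 ]
[ 0.0527 -0.0279  0.0164]
```

Request:
{"name": "arm_command", "arguments": {"plan": [[0.012,0.001,0,0,0],[0.012,0.0005,0,0,0],[0.012,0,0,0,0]]}}

```text
clock: 13.9
tool_pos: [0.5985, 0.0885, 0.0415]
eef_rot: [-0.705, -0.056, 0.705, -0.056]
contact_force: [0.3, -0.4, -0.9]
opening: 0.199
```

Request:
{"name": "arm_command", "arguments": {"plan": [[0.012,0.0008,0,0,0],[0.012,0,0,0,0],[0.012,0,0,0,0]]}}

```text
clock: 14.28
tool_pos: [0.5986, 0.0885, 0.0408]
eef_rot: [0.705, 0.056, -0.705, 0.056]
contact_force: [0.2, -0.3, -0.8]
opening: 0.2
```

```bash
python3 - <<'E'
from h import *
M=goal(rt(*CAL,[.136,0,.0416])[0],CAL[2]+np.pi); print(r.get_state()['moment'])
E
```

```text
tool axes (cols)
 [[ 0.0001  0.1576 -0.9875]
 [-0.0001 -0.9875 -0.1576]
 [-1.      0.0001 -0.    ]]
t 14.275 p [0.5986 0.0885 0.0408] F [ 0.1628 -0.311  -0.7559] open 0.01762059712231203 roll 9.469937807510826e-05 shift [-0.0008  0.      0.0011]
[ 0.0581 -0.0109 -0.0323]
```

Request:
{"name": "arm_command", "arguments": {"plan": [[0.012,0,0,-0.001,0],[0.012,0,0,-0.001,0],[0.012,0,0,-0.001,0],[0.012,0,0,-0.001,0]]}}

```text
clock: 14.78
tool_pos: [0.6004, 0.0888, 0.0403]
eef_rot: [-0.703, -0.056, 0.706, -0.056]
contact_force: [-5.4, -0.3, -2.1]
opening: 0.199
```

Request:
{"name": "arm_command", "arguments": {"plan": [[0.012,0,0,-0.001,0],[0.012,0,0,-0.001,0],[0.012,0,0,-0.001,0],[0.012,0,0,-0.001,0]]}}

```text
clock: 15.28
tool_pos: [0.6009, 0.0887, 0.0393]
eef_rot: [-0.701, -0.055, 0.709, -0.056]
contact_force: [-10.0, -1.4, -2.4]
opening: 0.199
```

```bash
python3 - <<'E'
from h import *
M=goal(rt(*CAL,[.136,0,.0408])[0],CAL[2]+np.pi); print(r.get_state()['moment'])
E
```

```text
tool axes (cols)
 [[-0.0115  0.1577 -0.9874]
 [-0.0024 -0.9875 -0.1576]
 [-0.9999  0.0006  0.0117]]
t 15.275 p [0.6009 0.0887 0.0393] F [-10.0293  -1.3561  -2.428 ] open 0.01756474635562831 roll 0.0001186485212832653 shift [-0.0015 -0.0001  0.0035]
[-0.2857  1.9918  0.002 ]
```

Request:
{"name": "arm_command", "arguments": {"plan": [[0.012,0,0,-0.0008,0],[0.012,0,0,-0.0008,0],[0.012,0,0,-0.0008,0]]}}

```text
clock: 15.65
tool_pos: [0.6031, 0.089, 0.0392]
eef_rot: [-0.701, -0.055, 0.709, -0.056]
contact_force: [-9.8, -1.5, -2.1]
opening: 0.207
```

Request:
{"name": "arm_command", "arguments": {"plan": [[0.012,0,0,-0.001,0],[0.012,0,0,-0.001,0],[0.012,0,0,-0.001,0]]}}

```text
clock: 16.02
tool_pos: [0.6061, 0.0896, 0.0392]
eef_rot: [-0.701, -0.055, 0.709, -0.056]
contact_force: [-9.6, -1.2, -0.7]
opening: 0.201
```

```bash
python3 - <<'E'
from h import *
M=goal(rt(*CAL,[.136,0,.0408])[0],CAL[2]+np.pi); print(r.get_state()['moment'])
E
```

```text
tool axes (cols)
 [[-0.0118  0.1576 -0.9874]
 [-0.0024 -0.9875 -0.1576]
 [-0.9999  0.0005  0.012 ]]
t 16.025 p [0.6061 0.0896 0.0392] F [-9.6455 -1.1978 -0.7184] open 0.017682629671470617 roll 8.88794612125732e-05 shift [-0.0015 -0.0001  0.0087]
[-0.3084  1.9388 -0.0552]
```

Request:
{"name": "arm_command", "arguments": {"plan": [[0.012,0,0,-0.0012,0],[0.012,0,0,-0.0012,0],[0.012,0,0,-0.0012,0],[0.012,0,0,-0.0012,0],[0.012,0,0,-0.0012,0]]}}

```text
clock: 16.65
tool_pos: [0.612, 0.0906, 0.0391]
eef_rot: [-0.701, -0.055, 0.709, -0.056]
contact_force: [-10.4, -1.8, -2.7]
opening: 0.2
```

Request:
{"name": "arm_command", "arguments": {"plan": [[0.012,0,0,-0.0012,0],[0.012,0,0,-0.0012,0],[0.012,0,0,-0.0012,0],[0.012,0,0,-0.0012,0],[0.012,0,0,-0.0012,0]]}}

```text
clock: 17.27
tool_pos: [0.618, 0.0916, 0.0391]
eef_rot: [-0.701, -0.055, 0.709, -0.056]
contact_force: [-10.3, -0.7, -0.3]
opening: 0.202
```

```bash
python3 - <<'E'
from h import *
M=goal(rt(*CAL,[.136,0,.0408])[0],CAL[2]+np.pi); print(r.get_state()['moment'])
p,d=snap('scene','s5')
cv2.imwrite('pics/s5z.png',cv2.convertScaleAbs(cv2.resize(p[150:270,310:430,::-1],(600,600),interpolation=cv2.INTER_CUBIC),alpha=1.5))
E
```

```text
tool axes (cols)
 [[-0.0119  0.1575 -0.9874]
 [-0.0022 -0.9875 -0.1575]
 [-0.9999  0.0003  0.0121]]
t 17.275 p [0.618  0.0916 0.0391] F [-10.2627  -0.7078  -0.2752] open 0.017821196431706276 roll -3.360150113358156e-05 shift [-0.0014  0.      0.0207]
[-0.228   1.9938 -0.065 ]
```

View pics/s5z.png

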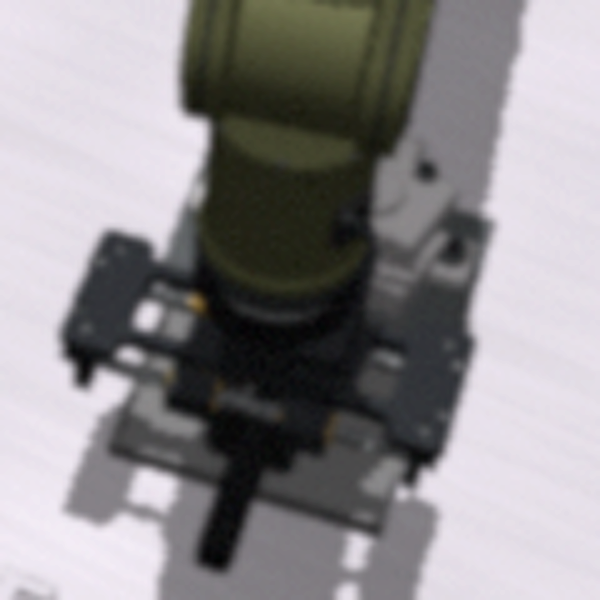

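Request:
{"name": "arm_command", "arguments": {"plan": [[0.012,0,0,-0.0012,0],[0.012,0,0,-0.0012,0],[0.012,0,0,-0.0012,0],[0.012,0,0,-0.0012,0],[0.012,0,0,-0.0012,0],[0.012,0,0,-0.0012,0]]}}

```text
clock: 18.08
tool_pos: [0.6249, 0.0929, 0.039]
eef_rot: [-0.7, -0.055, 0.709, -0.056]
contact_force: [-10.1, -0.5, -1.4]
opening: 0.201
```

Request:
{"name": "arm_command", "arguments": {"plan": [[0.012,0,0,-0.001,0],[0.012,0,0,-0.001,0],[0.012,0,0,-0.001,0],[0.012,0,0,-0.001,0]]}}

```text
clock: 18.58
tool_pos: [0.6287, 0.0937, 0.039]
eef_rot: [-0.7, -0.056, 0.709, -0.056]
contact_force: [-9.7, 0.0, -0.5]
opening: 0.201
```

Request:
{"name": "arm_command", "arguments": {"plan": [[0.012,0,0,-0.001,0],[0.012,0,0,-0.001,0],[0.012,0,0,-0.001,0]]}}

```text
clock: 18.95
tool_pos: [0.6315, 0.0942, 0.0389]
eef_rot: [-0.7, -0.056, 0.71, -0.056]
contact_force: [-10.4, -0.8, -1.0]
opening: 0.195
```

Request:
{"name": "arm_command", "arguments": {"plan": [[0.012,0,0,-0.001,0],[0.012,0,0,-0.0005,0]]}}

```text
clock: 19.2
tool_pos: [0.633, 0.0945, 0.0389]
eef_rot: [-0.7, -0.056, 0.709, -0.056]
contact_force: [-9.6, -0.2, -0.8]
opening: 0.205
```

Request:
{"name": "arm_command", "arguments": {"plan": [[0.012,0,0,-0.001,0],[0.012,0,0,-0.0005,0]]}}

```text
clock: 19.45
tool_pos: [0.6346, 0.0947, 0.0389]
eef_rot: [-0.7, -0.056, 0.709, -0.056]
contact_force: [-10.7, -0.5, -1.4]
opening: 0.201
```

```bash
python3 - <<'E'
from h import *
M=goal(rt(*CAL,[.136,0,.0408])[0],CAL[2]+np.pi); print(r.get_state()['moment'])
E
```

```text
tool axes (cols)
 [[-0.0125  0.1573 -0.9875]
 [-0.0017 -0.9875 -0.1573]
 [-0.9999 -0.0003  0.0127]]
t 19.45 p [0.6346 0.0947 0.0389] F [-10.7123  -0.5219  -1.4352] open 0.017740094448713186 roll -0.00020654555649718664 shift [-0.0014  0.0005  0.0377]
[-0.0343  2.0463 -0.0991]
```

```bash
python3 - <<'E'
from h import *
P,M,s=st()
p,d=snap('scene','s6');p2,_=snap('top','t6')
f=M[:,2]
for a in (-.069,.041,.066,.159): print(a,proj('scene',P+f*a+np.array([0,0,.004])),proj('top',P+f*a+np.array([0,0,.004])))
cv2.imwrite('pics/s6z.png',cv2.convertScaleAbs(np.hstack([cv2.resize(p[160:290,300:430,::-1],(400,400),interpolation=cv2.INTER_CUBIC),cv2.resize(p2[100:270,225:345,::-1],(400,567),interpolation=cv2.INTER_CUBIC)[:400]]),alpha=1.8))
E
```

```text
-0.069 [[349.9139 267.0923]] [[268.8919 154.2382]]
0.041 [[362.8109 230.6445]] [[274.7702 195.4634]]
0.066 [[365.5453 222.9169]] [[276.127  204.9795]]
0.159 [[375.147 195.782]] [[281.2445 240.8689]]
```

View pics/s6z.png

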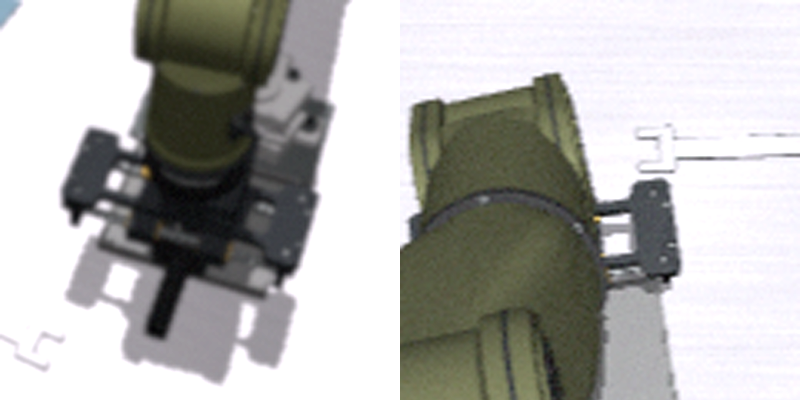

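Request:
{"name": "arm_command", "arguments": {"plan": [[0.012,0,0,-0.001,0],[0.012,0,0,-0.001,0]]}}

```text
clock: 19.8
tool_pos: [0.6368, 0.0951, 0.039]
eef_rot: [-0.701, -0.056, 0.709, -0.056]
contact_force: [-9.9, -0.3, -1.1]
opening: 0.197
```

Request:
{"name": "arm_command", "arguments": {"plan": [[0.012,0,0,-0.001,0],[0.012,0,0,-0.001,0]]}}

```text
clock: 20.05
tool_pos: [0.6447, 0.0967, 0.0407]
eef_rot: [0.705, 0.056, -0.705, 0.056]
contact_force: [-1.2, 1.8, -0.3]
opening: 0.197
```

Request:
{"name": "arm_command", "arguments": {"plan": [[0.012,0,0,-0.001,0],[0.012,0,0,-0.001,0]]}}

```text
clock: 20.3
tool_pos: [0.6473, 0.0967, 0.0411]
eef_rot: [0.705, 0.056, -0.704, 0.056]
contact_force: [-1.7, 2.2, -0.6]
opening: 0.201
```

```bash
python3 - <<'E'
from h import *
M=goal(rt(*CAL,[.136,0,.0408])[0],CAL[2]+np.pi); print(r.get_state()['moment'])
E
```

```text
tool axes (cols)
 [[ 0.0015  0.1575 -0.9875]
 [ 0.0008 -0.9875 -0.1575]
 [-1.     -0.0005 -0.0016]]
t 20.3 p [0.6473 0.0967 0.0411] F [-1.6959  2.1746 -0.6326] open 0.01770059977764173 roll -5.9773316044764434e-05 shift [0.0003 0.0004 0.0505]
[ 0.3119  0.3486 -0.2369]
```

Request:
{"name": "arm_command", "arguments": {"plan": [[0.012,0,0,-0.001,0],[0.012,0,0,-0.0015,0],[0.012,0,0,-0.0015,0],[0.012,0,0,-0.0015,0]]}}

```text
clock: 20.8
tool_pos: [0.6522, 0.0971, 0.0408]
eef_rot: [0.705, 0.056, -0.705, 0.056]
contact_force: [-0.8, 2.0, -0.5]
opening: 0.196
```

```bash
python3 - <<'E'
from h import *
M=goal(rt(*CAL,[.136,0,.0408])[0],CAL[2]+np.pi); print(r.get_state()['moment'])
E
```

```text
tool axes (cols)
 [[ 0.0003  0.1577 -0.9875]
 [-0.     -0.9875 -0.1577]
 [-1.      0.0001 -0.0003]]
t 20.8 p [0.6522 0.0971 0.0408] F [-0.818   1.9898 -0.5305] open 0.017301361336251413 roll 0.0001306836974615206 shift [0.     0.0001 0.0554]
[ 0.4088  0.2587 -0.2266]
```

Request:
{"name": "arm_command", "arguments": {"plan": [[0.012,0,0,-0.002,0],[0.012,0,0,-0.002,0],[0.012,0,0,-0.002,0],[0.012,0,0,-0.002,0]]}}

```text
clock: 21.3
tool_pos: [0.6601, 0.0979, 0.0408]
eef_rot: [0.705, 0.056, -0.705, 0.056]
contact_force: [0.0, 0.3, -1.2]
opening: 0.202
```

```bash
python3 - <<'E'
from h import *
M=goal(rt(*CAL,[.136,0,.0408])[0],CAL[2]+np.pi); print(r.get_state()['moment'])
p,d=snap('scene','s7');p2,d2=snap('top','t7')
cv2.imwrite('pics/s7z.png',cv2.convertScaleAbs(np.hstack([cv2.resize(p[160:290,300:430,::-1],(400,400),interpolation=cv2.INTER_CUBIC),cv2.resize(p2[150:270,225:345,::-1],(400,400),interpolation=cv2.INTER_CUBIC)]),alpha=1.8))
E
```

```text
tool axes (cols)
 [[ 0.0002  0.1578 -0.9875]
 [-0.0007 -0.9875 -0.1578]
 [-1.      0.0007 -0.0001]]
t 21.3 p [0.6601 0.0979 0.0408] F [ 0.0085  0.3452 -1.2209] open 0.01778566940023762 roll 0.00023581426460098253 shift [ 0.     -0.0004  0.0633]
[ 0.048   0.1536 -0.0765]
```

View pics/s7z.png

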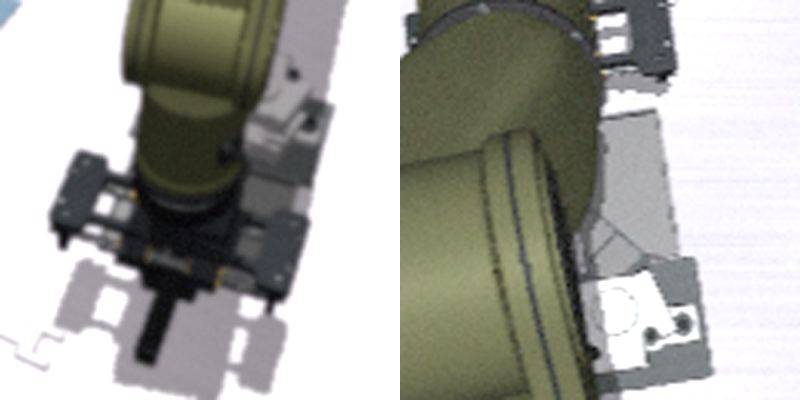

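Request:
{"name": "arm_command", "arguments": {"plan": [[0.012,-0.003,0,0,0],[0.012,-0.005,0,0,0],[0.012,-0.005,0,0,0],[0.012,0,0,0,0]]}}

```text
clock: 21.9
tool_pos: [0.6604, 0.0984, 0.0546]
eef_rot: [0.705, 0.056, -0.704, 0.056]
contact_force: [-0.4, 0.7, -0.1]
opening: 0.199
```

Request:
{"name": "arm_command", "arguments": {"plan": [[0.012,-0.005,0,-0.008,0],[0.012,-0.015,0,-0.012,0],[0.012,-0.02,0,-0.01,0],[0.012,-0.02,0,0,0],[0.012,0,0,0,0]]}}

```text
clock: 22.52
tool_pos: [0.6907, 0.1032, 0.1158]
eef_rot: [0.706, 0.056, -0.704, 0.056]
contact_force: [-0.1, 0.8, -0.9]
opening: 0.201
```

```bash
python3 - <<'E'
from h import *
M=goal([.5715,-.2859,.1109],np.radians(171.36)); 
E
```

```text
tool axes (cols)
 [[ 0.0035  0.1575 -0.9875]
 [ 0.0005 -0.9875 -0.1575]
 [-1.      0.     -0.0035]]
t 22.525 p [0.6907 0.1032 0.1158] F [-0.1439  0.7626 -0.8657] open 0.017692059025055343 roll 0.30893453155315687 shift [0.0043 0.4026 0.0594]
```

Request:
{"name": "arm_command", "arguments": {"plan": [[0.012,0,0,0,0.1],[0.012,0,0,0,0.1],[0.012,0,0,0,0.109],[0.012,0,0.03,0.005,0],[0.012,0,0.05,0.007,0],[0.012,0,0.055,0.008,0],[0.012,0,0.055,0.008,0],[0.012,0,0.055,0.008,0],[0.012,0,0.055,0.008,0],[0.012,0,0.05,0.007,0],[0.012,0,0.04,0.006,0],[0.012,0,0.0126,0.0024,0]]}}

```text
clock: 24.02
tool_pos: [0.5678, -0.2895, 0.1132]
eef_rot: [-0.704, 0.056, 0.706, 0.054]
contact_force: [0.9, 1.1, -0.2]
opening: 0.202
```

Request:
{"name": "arm_command", "arguments": {"plan": [[0.012,0,0,0,0],[0.012,0,0,0,0]]}}

```text
clock: 24.28
tool_pos: [0.5714, -0.2829, 0.1136]
eef_rot: [0.705, -0.051, -0.705, -0.053]
contact_force: [0.7, -0.3, -1.2]
opening: 0.201
```

```bash
python3 - <<'E'
from h import *
M=goal([.5715,-.2859,.0111],np.radians(171.36)); 
p2,_=snap('top','t8'); p,_=snap('scene','s8')
cv2.imwrite('pics/s8z.png',cv2.convertScaleAbs(np.hstack([cv2.resize(p[110:230,200:320,::-1],(400,400),interpolation=cv2.INTER_CUBIC),cv2.resize(p2[170:280,240:350,::-1],(400,400),interpolation=cv2.INTER_CUBIC)]),alpha=1.5))
E
```

```text
tool axes (cols)
 [[ 0.0003 -0.1467 -0.9892]
 [ 0.0024 -0.9892  0.1467]
 [-1.     -0.0024  0.    ]]
t 24.275 p [ 0.5714 -0.2829  0.1136] F [ 0.7345 -0.347  -1.1595] open 0.017692058405778165 roll 0.003531242163077986 shift [ 0.1025  0.0032 -0.0006]
```

View pics/s8z.png

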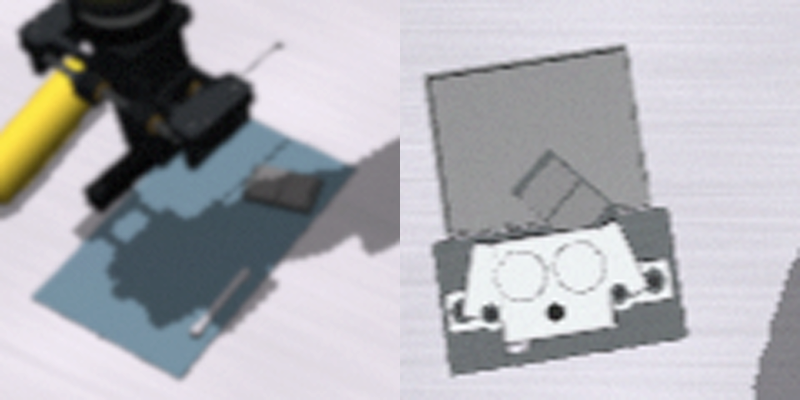

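```bash
python3 - <<'E'
from h import *
W=world('top',np.load('pics/t8.npy'))
c,s=np.cos(CAL[2]),np.sin(CAL[2])
for a,b in[(530,185),(550,165),(565,190),(580,205),(560,215),(595,200),(610,212),(590,220),(530,205),(620,150)]:
    u=int(240+(a-400)/3.636);v=int(170+b/3.636);L=W[v,u]-[CAL[0],CAL[1],0]
    print((a,b),np.array([c*L[0]+s*L[1],-s*L[0]+c*L[1],L[2]])*1000)
E
```

```text
(530, 185) [70.5738  9.3549 35.6074]
(550, 165) [80.4942 -8.0379 41.0703]
(565, 190) [ 61.1697 -15.5646  40.3654]
(580, 205) [ 49.6135 -24.121   38.0936]
(560, 215) [ 44.0269 -10.2776  36.7967]
(595, 200) [ 50.2712 -34.7799  42.5887]
(610, 212) [ 41.2413 -43.7211  40.6947]
(590, 220) [ 38.2042 -30.2823  39.3617]
(530, 205) [55.5104 11.7641 32.3155]
(620, 150) [ 87.5796 -57.31    -0.7554]
```

```bash
python3 - <<'E'
from h import *
p=cv2.imread('pics/s8.png');p2=cv2.imread('pics/t8.png')
cv2.imwrite('pics/z9.png',cv2.convertScaleAbs(np.hstack([cv2.resize(p[165:245,330:410],(400,400),interpolation=cv2.INTER_LANCZOS4),cv2.resize(p2[195:250,250:305],(400,400),interpolation=cv2.INTER_LANCZOS4)]),alpha=1.6))
W=world('top',np.load('pics/t8.npy'))
c,s=np.cos(CAL[2]),np.sin(CAL[2]);L=W-[CAL[0],CAL[1],0]
X=c*L[...,0]+s*L[...,1];Y=-s*L[...,0]+c*L[...,1];Z=L[...,2]
for v in range(208,236): print(v,' '.join(f'{1000*z:3.0f}' for z in Z[v,262:306]))
g=(Z>.02)&(Z<.06)&(X>.042)&(X<.1)&(abs(Y)<.07)
print(g.sum()); print(np.percentile(X[g],[0,50,100]),np.percentile(Y[g],[0,50,100]))
A=np.c_[X[g],Y[g],np.ones(g.sum())];k=np.linalg.lstsq(A,Z[g],rcond=None)[0];print(k,(A@k-Z[g]).std())
E
```

```text
208   7   1   2   3   4   3   5   4   2   6   4   1  -0   3  -2   1   0   6   1   5   4   1  -0   2   2  -1   4   5   2   7   2  -1   2   2  -0   2   9  -1   4   9   0   3   2   2
209   7   7  -1   2   4   1   5   3   0  -0   3  -0   2   3   1   1   0   4   5   3   5   1   4   2   3  -1   4   4   2   2   4  -1  -0  -2   8   4   1   4   3   2   0   2   2   3
210   1   4   2   1   2   1  -1   3   3   3   5   4   5   4  -1   2   3   3   4   4   4   4   4   5   1   3   6   4  -2   4   3   4   4   5   6   6   4   6   1   6   4   1   1   5
211   1  -1   4   2   2  -1   3   4   1   6   2   2   4   3   4   4   4   3   1  36   1   0   4   2   3  -1   3   3   6   3   2  -0   0   3   6   5  -0  -2  -1   1   6   3   2   4
212   3   2   5   1   5   3   5   5   3   3  -0   5   4   2   0   5   1   2  36  31  33   5  -0   4   2   0   1   3   1   4   4   5   1   1   3  -0   3   5   7   2   0  -2  -1   2
213   5   2   2   1   6   4   2   3   2   5   2   0   4   2   3   5   4  34  38  33  39  38  -0   1   4   3  -0   4   2   3   4   4   2   0   2   3   5   4   4   1   5   6   7   6
214  -2   0   5   4 
[... 3346 characters left out ...]
 40  74  76  74  75  74  76  78  77  75  53   4  11   8   8
233  13  13  14   6   3  -1  -2  -1   0   7   8   8   6   9   6   7  10   4   7   6   9   7  42  38  79  74  76  73  76  73  76  71  77  72  77  78  77  79  75  74  10  12   6   8
234   0   2   3   5   7  11   9   8  10   7   8  10   7   7   6   8  11  10  78  78  77  77  76  80  78  81  77  80  81  79  78  77  79  76  72  77  78  79  73  77   6   8   6   5
235  10   2   3   6   9   6   9  11   7   9   8  70  76  72  78  79  79  78  77  81  78  81  79  78  77  80  75  81  76  79  79  76  80  74  79  77  78  77  78  77  72  11   9   7
301
[0.0423 0.0607 0.0913] [-0.0515 -0.0112  0.02  ]
[-0.0879  0.0095  0.0434] 0.0025136916107578356
```

View pics/z9.png

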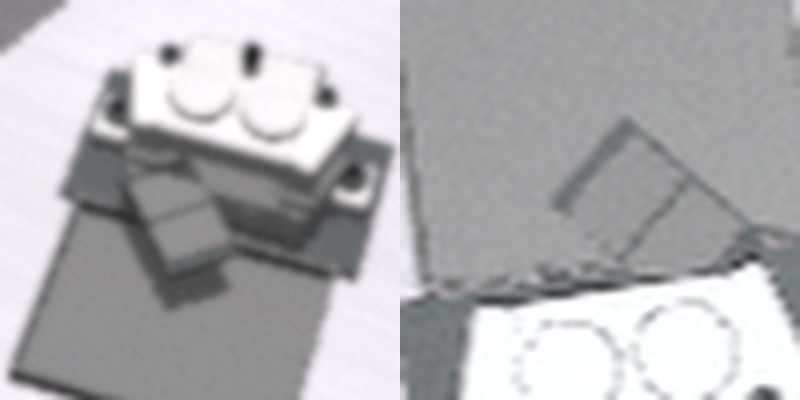

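```bash
python3 - <<'E'
from h import *
c,s=np.cos(CAL[2]),np.sin(CAL[2])
def cal(P): L=P-np.array([CAL[0],CAL[1],0]);return np.array([c*L[0]+s*L[1],-s*L[0]+c*L[1],L[2]])*1000
for n,a,b in[('far corner',228,118),('rear corner',152,207),('seam far',287,180),('seam near',225,258),('right edge',350,228)]:
    print(n,cal(ray('top',250+a/7.27-.4,195+b/7.27-.4,.039)))
E
```

```text
far corner [91.3847 -9.3592 39.    ]
rear corner [64.1883 21.5988 39.    ]
seam far [ 66.4239 -26.8201  39.    ]
seam near [42.4642 -1.269  39.    ]
right edge [ 46.2375 -46.3327  39.    ]
```

The pad hasn't dropped. Top view (about (285,225)) and depth show its top at roughly 39 mm. It is yawed about −48°, and the −y end still sits in the mouth, probably in that clip. I still hold the pick, so I'll go back, hook the rear edge near the stuck end and pull it free.

```bash
python3 - <<'E'
from h import *
M=goal(rt(*CAL,[.260,-.004,.1136])[0],CAL[2]+np.pi)
E
```

```text
tool axes (cols)
 [[ 0.0004 -0.1467 -0.9892]
 [ 0.0016 -0.9892  0.1467]
 [-1.     -0.0016 -0.0002]]
t 24.375 p [ 0.5714 -0.2833  0.1137] F [ 0.8262  0.5739 -1.3829] open 0.017423613292571027 roll -0.30538727617915307 shift [ 0.0008 -0.3589 -0.2083]
```

Request:
{"name": "arm_command", "arguments": {"plan": [[0.012,0,0,0,-0.1],[0.012,0,0,0,-0.1],[0.012,0,0,0,-0.109],[0.012,0,-0.025,-0.0145,0],[0.012,0,-0.045,-0.026,0],[0.012,0,-0.05,-0.029,0],[0.012,0,-0.05,-0.029,0],[0.012,0,-0.05,-0.029,0],[0.012,0,-0.05,-0.029,0],[0.012,0,-0.045,-0.026,0],[0.012,0,-0.035,-0.02,0],[0.012,0,-0.009,-0.0058,0]]}}

```text
clock: 25.88
tool_pos: [0.7191, 0.1081, 0.1135]
eef_rot: [0.705, 0.06, -0.705, 0.057]
contact_force: [0.2, -0.1, -1.5]
opening: 0.2
```

Request:
{"name": "arm_command", "arguments": {"plan": [[0.012,0.02,0,0,0],[0.012,0.025,0,0,0],[0.012,0.015,0,0,0],[0.012,0.004,0,0,0],[0.012,0,0,0,0],[0.012,0,0,0,0]]}}

```text
clock: 26.62
tool_pos: [0.7201, 0.1012, 0.0508]
eef_rot: [0.706, 0.056, -0.704, 0.056]
contact_force: [0.4, 0.4, -0.6]
opening: 0.2
```

```bash
python3 - <<'E'
from h import *
M=goal(rt(*CAL,[.260,-.004,.0490])[0],CAL[2]+np.pi)
E
```

```text
tool axes (cols)
 [[ 0.0018  0.1575 -0.9875]
 [ 0.0002 -0.9875 -0.1575]
 [-1.      0.0001 -0.0018]]
t 26.625 p [0.7201 0.1012 0.0508] F [ 0.3988  0.4457 -0.6001] open 0.017618287265401728 roll -6.0305375456517086e-05 shift [ 0.0018 -0.0026 -0.0008]
```

Request:
{"name": "arm_command", "arguments": {"plan": [[0.012,0.0014,-0.0026,0,0],[0.012,0,0,0.008,0],[0.012,0,0,0.01,0],[0.012,0,0,0.01,0],[0.012,0,0,0.01,0],[0.012,0,0,0.008,0],[0.012,0,0,0.006,0],[0.012,0,0,0.003,0],[0.012,0,0,0,0]]}}

```text
clock: 27.75
tool_pos: [0.6647, 0.0952, 0.0484]
eef_rot: [0.705, 0.056, -0.705, 0.056]
contact_force: [-0.8, 0.1, -1.6]
opening: 0.201
```

```bash
python3 - <<'E'
from h import *
M=goal(rt(*CAL,[.1895,-.004,.0490])[0],CAL[2]+np.pi); print(r.get_state()['moment'])
E
```

```text
tool axes (cols)
 [[ 0.0002  0.1577 -0.9875]
 [-0.     -0.9875 -0.1577]
 [-1.      0.0001 -0.0002]]
t 27.75 p [0.6647 0.0952 0.0484] F [-0.7753  0.1407 -1.6158] open 0.017680320975350355 roll 0.0001460826653671804 shift [-0.0006  0.0002  0.014 ]
[ 0.0029  0.0097 -0.0241]
```

Request:
{"name": "arm_command", "arguments": {"plan": [[0.012,-0.0006,0,0.004,0],[0.012,0,0,0.005,0],[0.012,0,0,0.004,0],[0.012,0,0,0.0015,0],[0.012,0,0,0,0],[0.012,0,0,0,0]]}}

```text
clock: 28.5
tool_pos: [0.6506, 0.0929, 0.049]
eef_rot: [0.705, 0.056, -0.705, 0.056]
contact_force: [0.1, -0.6, -0.1]
opening: 0.203
```

```bash
python3 - <<'E'
from h import *
M=goal(rt(*CAL,[.1895,-.004,.0490])[0],CAL[2]+np.pi); print(r.get_state()['moment'])
E
```

```text
tool axes (cols)
 [[ 0.0003  0.1577 -0.9875]
 [-0.     -0.9875 -0.1577]
 [-1.      0.0001 -0.0003]]
t 28.5 p [0.6506 0.0929 0.049 ] F [ 0.1425 -0.5892 -0.1192] open 0.017867012178830355 roll 0.000152103056860182 shift [ 0.      0.0002 -0.0004]
[ 0.012   0.018  -0.0232]
```

Request:
{"name": "arm_command", "arguments": {"plan": [[0.012,0.001,0,0,0],[0.012,0.001,0,0,0],[0.012,0.001,0,0,0],[0.012,0.0005,0,0,0],[0.012,0,0,0,0]]}}

```text
clock: 29.12
tool_pos: [0.6503, 0.0929, 0.0455]
eef_rot: [-0.705, -0.056, 0.705, -0.056]
contact_force: [0.2, 0.2, -1.0]
opening: 0.203
```

```bash
python3 - <<'E'
from h import *
M=goal(rt(*CAL,[.1895,-.004,.0490])[0],CAL[2]+np.pi); print(r.get_state()['moment'])
E
```

```text
tool axes (cols)
 [[-0.0001  0.1576 -0.9875]
 [-0.0001 -0.9875 -0.1576]
 [-1.      0.0001  0.0001]]
t 29.125 p [0.6503 0.0929 0.0455] F [ 0.2281  0.2376 -1.0097] open 0.017866602516449344 roll 7.633234403819592e-05 shift [-0.0035  0.0002 -0.0006]
[ 0.0171 -0.026  -0.0121]
```

Request:
{"name": "arm_command", "arguments": {"plan": [[0.012,0.001,0,0,0],[0.012,0.001,0,0,0],[0.012,0,0,0,0]]}}

```text
clock: 29.5
tool_pos: [0.6503, 0.0929, 0.0434]
eef_rot: [-0.705, -0.056, 0.705, -0.056]
contact_force: [-0.3, -0.6, -1.9]
opening: 0.202
```

Request:
{"name": "arm_command", "arguments": {"plan": [[0.012,0.001,0,0,0],[0.012,0.0005,0,0,0],[0.012,0,0,0,0]]}}

```text
clock: 29.88
tool_pos: [0.6504, 0.0929, 0.042]
eef_rot: [-0.705, -0.056, 0.705, -0.056]
contact_force: [-0.7, -0.6, -0.2]
opening: 0.199
```

```bash
python3 - <<'E'
from h import *
M=goal(rt(*CAL,[.1895,-.004,.0490])[0],CAL[2]+np.pi); print(r.get_state()['moment'])
E
```

```text
tool axes (cols)
 [[-0.      0.1577 -0.9875]
 [-0.0001 -0.9875 -0.1577]
 [-1.      0.0001  0.    ]]
t 29.875 p [0.6504 0.0929 0.042 ] F [-0.6658 -0.5763 -0.224 ] open 0.017550958060159803 roll 0.00013982928818597728 shift [-0.007   0.0002 -0.0006]
[0.0992 0.0517 0.0143]
```

Request:
{"name": "arm_command", "arguments": {"plan": [[0.012,0,0.0007,-0.0007,0],[0.012,0,0.0007,-0.0007,0],[0.012,0,0.0007,-0.0007,0],[0.012,0,0.0007,-0.0007,0]]}}

```text
clock: 30.38
tool_pos: [0.6536, 0.0905, 0.042]
eef_rot: [-0.705, -0.056, 0.705, -0.056]
contact_force: [0.7, 0.1, -1.0]
opening: 0.197
```

Request:
{"name": "arm_command", "arguments": {"plan": [[0.012,0,0.0007,-0.0007,0],[0.012,0,0.0007,-0.0007,0],[0.012,0,0.0007,-0.0007,0],[0.012,0,0.0007,-0.0007,0]]}}

```text
clock: 30.88
tool_pos: [0.6573, 0.0881, 0.0421]
eef_rot: [0.705, 0.056, -0.705, 0.056]
contact_force: [1.0, 0.4, -0.4]
opening: 0.198
```

```bash
python3 - <<'E'
from h import *
M=goal(rt(*CAL,[.1895,-.004,.0490])[0],CAL[2]+np.pi); print(r.get_state()['moment'])
E
```

```text
tool axes (cols)
 [[ 0.001   0.158  -0.9874]
 [-0.0002 -0.9874 -0.158 ]
 [-1.      0.0004 -0.0009]]
t 30.875 p [0.6573 0.0881 0.0421] F [ 0.9796  0.4201 -0.4335] open 0.017427788239329195 roll 0.0004925128716895029 shift [-0.0069 -0.0056  0.0055]
[ 0.0075 -0.0015  0.0031]
```

```bash
python3 - <<'E'
from h import *
p2,d2=snap('top','t10');p,d=snap('scene','s10')
cv2.imwrite('pics/z10.png',cv2.convertScaleAbs(np.hstack([cv2.resize(p[165:255,320:410,::-1],(400,400),interpolation=cv2.INTER_CUBIC),cv2.resize(p2[180:260,240:320,::-1],(400,400),interpolation=cv2.INTER_CUBIC)]),alpha=1.8))
W=world('top',d2)
for v in range(208,236): print(v,' '.join(f'{1000*z:3.0f}' for z in W[v,276:306,2]))
E
```

```text
208 690 687 682 666 636 587 584 578 573 569 566 563 558 549   2   3   4  -1   0   5  -0  -0   1   2   2   2   4   3   4  -1
209 691 688 683 674 644 587 581 578 575 570 568 563 558 547   3   3   3   6   1   1   4   1   0   4  -3   9   5   1   4   4
210 696 689 689 681 649 589 583 580 574 569 568 562 558   4  -2   1   7   6   5   2   1   9  -2   2   2   2 1174   2   1   4
211 699 690 689 684 656 587 583 578 575 572 566 562 555  -0   5   1   4  -3   4   5   1   5   5  -1  -1   3   5  -0   1   7
212 701 690 690 684 661 585 583 579 575 570 568 560 554  -1   0   4   1   4   2   7   5   2   5   2   0   2   3   1   6   2
213 700 692 691 687 666 636 583 579 574 570 565 562   6   4   2   4   7  -1   2   5   3   0   4   4   1   4   4   4   3   2
214 702 692 693 686 673 643 583 580 575 569 566 561   2   5   3   2   1   4   7   4   1   1   4   4   6   1   3  10   2   3
215 700 696 692 687 679 649 581 579 573 571 566 557  11   2   6  -1   1   4   1   7   1   1  -3   1   5   1   3   4   2   2
216 702 699 691 693 685 653 583 577 576 570 563  16  17  12   3   3   5   0   3   4   5  -1   1   1   3   3
[... 1673 characters left out ...]
  36  37  36  39  34  36  40  36  31  40  35  33   9  10   6   7  12   4  12   8
231 702 701 701 703 697 695 690 680 652  38  39  40  37  35  37  38  35  37  37  39  31  80  78  76  73   8   7   7  11  10
232 700 703 702 702 702 695 693 688 656 622  40  41  39  38  37  38  73  74  79  76  77  77  81  80  77  56   5   9   9   8
233 702 700 701 701 700 693 692 688 663 629  76  77  76  77  74  76  78  78  82  74  79  79  76  77  78  74   5  10  10   5
234 700 701 702 701 702 692 692 687 669 636  79  80  76  81  78  76  73  78  77  79  77  78  80  74  77  76   6   9   7   9
235 702 701 701 700 702 693 691 687 675 643  78  76  73  77  78  79  75  78  78  77  79  84  77  77  78  77  72  10   3   8
```

View pics/z10.png

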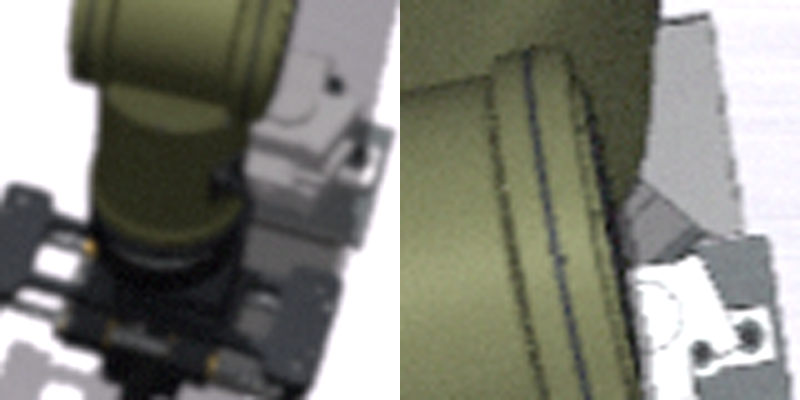

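Request:
{"name": "arm_command", "arguments": {"plan": [[0.012,0,0.0005,-0.001,0],[0.012,0,0.0005,-0.001,0],[0.012,0,0.0005,-0.001,0],[0.012,0,0.0005,-0.001,0]]}}

```text
clock: 31.48
tool_pos: [0.6612, 0.0869, 0.042]
eef_rot: [0.705, 0.056, -0.705, 0.056]
contact_force: [-0.1, 0.0, -0.9]
opening: 0.205
```

Request:
{"name": "arm_command", "arguments": {"plan": [[0.012,0,0.0005,-0.001,0],[0.012,0,0.0005,-0.001,0],[0.012,0,0.0005,-0.001,0],[0.012,0,0.0005,-0.001,0]]}}

```text
clock: 31.98
tool_pos: [0.6654, 0.0855, 0.042]
eef_rot: [-0.705, -0.056, 0.705, -0.056]
contact_force: [-0.6, -0.5, -1.1]
opening: 0.204
```

```bash
python3 - <<'E'
from h import *
M=goal(rt(*CAL,[.1895,-.004,.0490])[0],CAL[2]+np.pi); print(r.get_state()['moment'])
p2,d2=snap('top','t11')
cv2.imwrite('pics/z11.png',cv2.convertScaleAbs(cv2.resize(p2[180:260,240:320,::-1],(400,400),interpolation=cv2.INTER_CUBIC),alpha=1.8))
W=world('top',d2)
for v in range(212,236,2): print(v,' '.join(f'{1000*z:3.0f}' for z in W[v,282:306,2]))
E
```

```text
tool axes (cols)
 [[ 0.      0.1577 -0.9875]
 [-0.0001 -0.9875 -0.1577]
 [-1.      0.0001  0.    ]]
t 31.975 p [0.6654 0.0855 0.042 ] F [-0.6335 -0.4636 -1.124 ] open 0.0179556316521832 roll 0.00011093425191721485 shift [-0.007  -0.0095  0.0131]
[-0.007  -0.0222 -0.0166]
212 682 663 579 574 572 569 561   2   0   4  -0   2   2   5   4   1   1   3   5   3   5   4   4 1174
214 686 677 636 575 571 564 559   3   2   1   5  -2   2   6   2  -0   3   2   4   4   1   3   3   1
216 690 683 652 576 570 563  17  18   4   5  -0   2   4   2   3   4   4   3   1  -1  -0   2   6   3
218 689 686 667 625 566  21  20  19  18  18   3   4   1   3   3  -1   2   3  -0   6   4   2  -1   2
220 691 690 681 640  23  19  21  19  22  25  23  20  20   3   5   3   1   1   3   5   0   8   3   4
222 688 690 686 658  28  25  26  25  30  28  25  30  29  26  29   2   4   1   4   4   6   3   7   5
224 693 689 685 672 632  28  25  29  31  26  36  31  29  32  29  30  32   0   5   1   5  -2   1   6
226 696 691 688 684 645  31  32  32  34  28  34  31  32  32  34  31  30  31  31   6  12  12  14  12
228 698 688 690 1174 662 618  31  37  34  38  34  37  37  32  33  36  36  28   1   1  -5   8   9   6
230 697 698 689 686 676 637  39  37  37  36  40  36  36  35  35  33   9  11   7   2   5   6   9   7
232 696 696 689 686 685 651  42  42  38  37  75  76  76  77  76  76  78  77  77  54   5   5  10  10
234 698 696 687 688 683 667 624  78  78  77  75  81  76  79  77  76  76  76  77  75   7  11   7   5
```

View pics/z11.png

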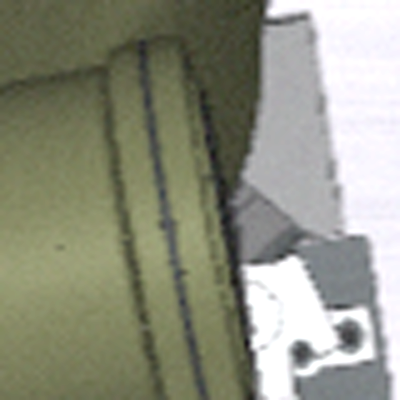

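Request:
{"name": "arm_command", "arguments": {"plan": [[0.012,-0.004,0,-0.001,0],[0.012,-0.006,0,-0.002,0],[0.012,-0.015,0,-0.01,0],[0.012,-0.025,0,-0.01,0],[0.012,-0.022,0.02,0,0],[0.012,0,0.05,0,0],[0.012,0,0.06,0,0],[0.012,0,0.06,0,0],[0.012,0,0.05,0,0],[0.012,0,0.02,0,0],[0.012,0,0,0,0]]}}

```text
clock: 33.4
tool_pos: [0.7289, -0.1689, 0.1141]
eef_rot: [0.705, 0.055, -0.705, 0.055]
contact_force: [1.0, 0.9, -0.7]
opening: 0.2
```

```bash
python3 - <<'E'
from h import *
p2,d2=snap('top','t12');p,d=snap('scene','s12')
cv2.imwrite('pics/z12.png',cv2.convertScaleAbs(np.hstack([cv2.resize(p[165:245,330:410,::-1],(400,400),interpolation=cv2.INTER_LANCZOS4),cv2.resize(p2[195:250,250:305,::-1],(400,400),interpolation=cv2.INTER_LANCZOS4)]),alpha=1.6))
W=world('top',d2);c,s=np.cos(CAL[2]),np.sin(CAL[2]);L=W-[CAL[0],CAL[1],0]
X=c*L[...,0]+s*L[...,1];Y=-s*L[...,0]+c*L[...,1];Z=L[...,2]
g=(Z>.014)&(Z<.06)&(X>.045)&(X<.12)&(abs(Y)<.065)
A=np.c_[X[g],Y[g],np.ones(g.sum())];k=np.linalg.lstsq(A,Z[g],rcond=None)[0];print(g.sum(),k,(A@k-Z[g]).std(),np.degrees(np.arctan(np.hypot(*k[:2]))))
print(np.percentile(X[g],[0,50,100]),np.percentile(Y[g],[0,50,100]))
print(st()[2]['clock'])
E
```

```text
247 [-0.4252 -0.0651  0.0498] 0.003052393637599023 23.273086216433978
[0.0451 0.0608 0.0831] [-0.062  -0.0157  0.0569]
33.5
```

View pics/z12.png

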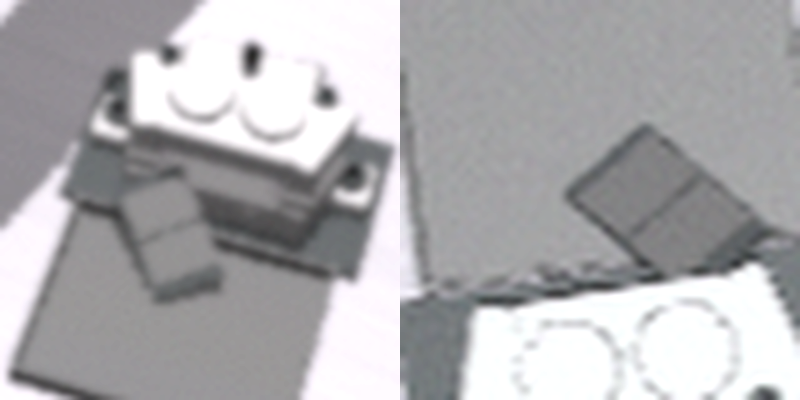

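```bash
python3 - <<'E'
from h import *
c,s=np.cos(CAL[2]),np.sin(CAL[2])
def cal(P): L=P-np.array([CAL[0],CAL[1],0]);return np.array([c*L[0]+s*L[1],-s*L[0]+c*L[1],L[2]])*1000
for n,a,b,z in[('far corner',245,125,.02),('rear corner',168,193,.02),('seam far',300,180,.027),('seam near',230,235,.027),('mid',265,207,.027),('right corner',365,228,.033),('low',258,265,.035)]:
    print(n,cal(ray('top',250+a/7.27-.4,195+b/7.27-.4,z)))
M=goal([.5715,-.2859,.1109],np.radians(171.36))
E
```

```text
far corner [ 90.0136 -14.0241  20.    ]
rear corner [69.9099 16.7684 20.    ]
seam far [ 66.7583 -30.9487  27.    ]
seam near [51.0904 -3.4626 27.    ]
mid [ 59.0909 -17.2131  27.    ]
right corner [ 45.8409 -51.4668  33.    ]
low [ 38.5028 -12.1907  35.    ]
tool axes (cols)
 [[-0.0001  0.1603 -0.9871]
 [ 0.003  -0.9871 -0.1603]
 [-1.     -0.003  -0.0004]]
t 33.5 p [ 0.7292 -0.164   0.114 ] F [ 1.1209  1.3814 -1.6644] open 0.017872833302571615 roll 0.3117727483899546 shift [0.0028 0.1442 0.1376]
```

Request:
{"name": "arm_command", "arguments": {"plan": [[0.012,0,0,0,0.1],[0.012,0,0,0,0.1],[0.012,0,0,0,0.109],[0.012,0,0.02,0.02,0],[0.012,0,0.03,0.029,0],[0.012,0,0.035,0.034,0],[0.012,0,0.03,0.029,0],[0.012,0,0.02,0.018,0],[0.012,0,0.007,0.006,0],[0.012,0,0,0,0],[0.012,0,0,0,0],[0.012,0,0,0,0]]}}

```text
clock: 35.0
tool_pos: [0.5745, -0.286, 0.1139]
eef_rot: [0.705, -0.052, -0.705, -0.053]
contact_force: [0.9, 0.5, -0.6]
opening: 0.199
```

```bash
python3 - <<'E'
from h import *
M=goal([.5715,-.2859,.0115],np.radians(171.36))
E
```

```text
tool axes (cols)
 [[ 0.0008 -0.1479 -0.989 ]
 [ 0.0007 -0.989   0.1479]
 [-1.     -0.0008 -0.0007]]
t 35.0 p [ 0.5745 -0.286   0.1139] F [ 0.8844  0.4673 -0.5683] open 0.01752931323118623 roll 0.002310714395352775 shift [0.1024 0.0004 0.003 ]
```

Request:
{"name": "arm_command", "arguments": {"plan": [[0.012,0.02,0,0.003,0.0023],[0.012,0.03,0,0,0],[0.012,0.025,0,0,0],[0.012,0.015,0,0,0],[0.012,0.008,0,0,0],[0.012,0.002,0,0,0],[0.012,0,0,0,0],[0.012,0,0,0,0]]}}

```text
clock: 36.0
tool_pos: [0.5708, -0.2873, 0.0148]
eef_rot: [0.705, -0.054, -0.705, -0.054]
contact_force: [-0.8, 0.1, -0.8]
opening: 0.197
```

Request:
{"name": "arm_command", "arguments": {"plan": [[0.012,0.001,0,0,0],[0.012,0.001,0,0,0],[0.012,0,0,0,0]]}}

```text
clock: 36.38
tool_pos: [0.5702, -0.287, 0.012]
eef_rot: [-0.705, 0.054, 0.705, 0.054]
contact_force: [0.2, -0.5, -0.5]
opening: 0.199
```

Request:
{"name": "arm_command", "arguments": {"plan": [[0.012,0.001,0,0,0],[0.012,0,0,0,0]]}}

```text
clock: 36.62
tool_pos: [0.5704, -0.2871, 0.0111]
eef_rot: [0.705, -0.054, -0.705, -0.054]
contact_force: [1.1, -0.4, 0.1]
opening: 0.203
```

Request:
{"name": "arm_command", "arguments": {"plan": [[0.02,0,0,0,0],[0.03,0,0,0,0],[0.045,0,0,0,0],[0.045,0,0,0,0],[0.045,0,0,0,0]]}}

```text
clock: 37.25
tool_pos: [0.5703, -0.2871, 0.0111]
eef_rot: [0.705, -0.054, -0.705, -0.054]
contact_force: [0.7, -0.4, -0.0]
opening: 0.511
```

Request:
{"name": "arm_command", "arguments": {"plan": [[0.045,-0.01,0,0,0],[0.045,-0.025,0,0,0],[0.045,-0.04,0,0,0],[0.045,-0.05,0,0,0],[0.045,-0.05,0,0,0],[0.045,0,0.03,0.03,0],[0.045,0,0.05,0.05,0],[0.045,0,0.05,0.05,0],[0.045,0,0.04,0.03,0],[0.045,0,0,0,0]]}}

```text
clock: 38.5
tool_pos: [0.3945, -0.4254, 0.1869]
eef_rot: [-0.704, 0.059, 0.706, 0.056]
contact_force: [1.1, -0.1, 0.5]
opening: 0.513
```

```bash
python3 - <<'E'
from h import *
p2,d2=snap('top','t13');p,d=snap('scene','s13')
cv2.imwrite('pics/z13.png',cv2.convertScaleAbs(np.hstack([cv2.resize(p[130:270,205:410,::-1],(440,300),interpolation=cv2.INTER_CUBIC),cv2.resize(p2[155:280,240:450,::-1],(360,300),interpolation=cv2.INTER_CUBIC)]),alpha=1.6))
cv2.imwrite('pics/z13b.png',cv2.convertScaleAbs(cv2.resize(p2[155:275,370:450,::-1],(400,600),interpolation=cv2.INTER_CUBIC),alpha=1.5))
W=world('top',d2);c,s=np.cos(CAL[2]),np.sin(CAL[2]);L=W-[CAL[0],CAL[1],0]
X=c*L[...,0]+s*L[...,1];Y=-s*L[...,0]+c*L[...,1];Z=L[...,2]
g=(Z>.014)&(Z<.06)&(X>.045)&(X<.1)&(Y>-.05)&(Y<.03)
A=np.c_[X[g],Y[g],np.ones(g.sum())];k=np.linalg.lstsq(A,Z[g],rcond=None)[0];print(g.sum(),k,'z at centre',k@[.057,-.017,1])
print(st()[0],st()[2]['clock'],st()[2]['contact_force'])
E
```

```text
241 [-0.474  -0.0554  0.0532] z at centre 0.027159863735368484
[ 0.3996 -0.4211  0.1866] 38.6 [ 0.3915 -0.1308  0.5417]
```

View pics/z13.png

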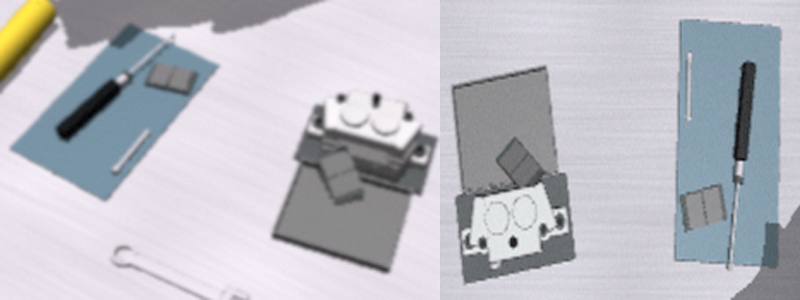

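View pics/z13b.png

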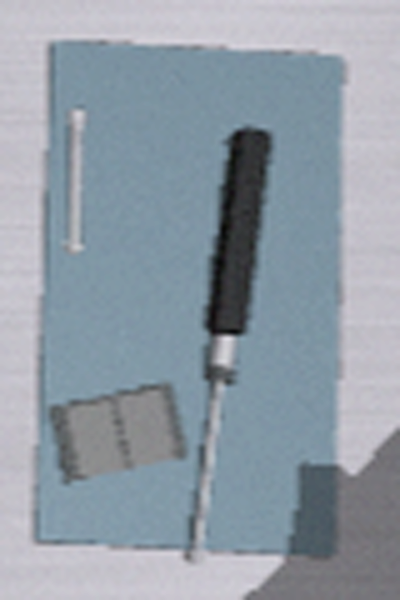

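```bash
python3 - <<'E'
from h import *
for n in('t12','t13'):
    W=world('top',np.load(f'pics/{n}.npy'));c,s=np.cos(CAL[2]),np.sin(CAL[2]);L=W-[CAL[0],CAL[1],0]
    X=c*L[...,0]+s*L[...,1];Y=-s*L[...,0]+c*L[...,1];Z=L[...,2]
    g=(Z>.014)&(Z<.06)&(X>.045)&(X<.1)&(Y>-.05)&(Y<.03)
    print(n,g.sum(),X[g].mean(),Y[g].mean(),Z[g].mean())
W=world('top',np.load('pics/t13.npy')); h=ray('top',370+238/5,155+235/5,.026);print(h,W[202,417],st()[2]['qd'])
r.finish_job()
E
```

```text
t12 242 0.06169451008455909 -0.01596068009821524 0.02477524865854488
t13 241 0.061504962941617045 -0.01608927717163246 0.024973933811392134
[ 0.5819 -0.2856  0.026 ] [ 0.5815 -0.2835  0.0285] [-0.0389  0.0061 -0.0307 -0.0042 -0.0021 -0.0023  0.0005]
the job is handed in; nothing more can be done
```

The worn pad is out of the slot and at rest in the drip tray, though not lying flat. The pick is back on the mat, let go. I handed the job in at about 38.6 s, and no verdict is reported.

**How it went:** I felt the bridge wall with about 5 N, backed off, lowered the hook behind the pad and dragged at about 10 N. The −y end stayed caught, so the pad swung about 48° and did not drop. I went back in, lowered the hook behind its rear edge and drew out. I read almost no force on that second pull, yet the pad tipped into the tray.

**Last checks:**
- **Pad:** it leans at about 25°, with one end in the tray and the other against the mouth. Its centre is at about x = 56 mm, y = −17 mm in the caliper's frame. Its underside is about 20 mm high, below the 32 mm limit. It did not move between pictures 5 s apart.
- **Pick:** it lies on the mat at about its starting place, its handle top at about the expected height.
- **Gripper:** it is open, about 0.19 m up and touching nothing.
- **Forces:** wrist readings between moves stayed under 11 N. The pick's contact forces on pad and caliper were not measured directly.
- **Bystanders:** the old pad and pin look unmoved in the last pictures, and I saw no sign that the others had moved. I did not measure any of them.

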